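# Lift the crispbread off the baking stone with the turner

### The arm

A 7-joint arm with a two-finger parallel gripper is mounted at the origin on the work surface. World frame = base frame: x ahead of the robot, y to its left, z up, the work surface at z = 0. Lengths are in m, angles in rad, forces in N, time in s.
With the tool pointing down it reaches from about 0.4 to 0.85 m from the base axis. Payload 10.4 kg.
Tool frame: the origin (TCP) lies at the very end of the fingers, on their centre line; the grasp point (between the pads) lies 19 mm behind it; z points along the fingers, y is the direction in which the jaws open and shut (so a half turn about z gives the same grasp; the last joint's range is limited). The gripper opens to 87 mm and grips with 3 to 60 N. Pads are 19 mm wide; open, the fingers measure 117 mm over their backs; the gripper's body (75 mm by 190 mm) begins 51 mm behind the grasp point.
Start: joints at [-1.323, 0.332, -0.065, 1.46, 0.022, 1.35, -0.088], TCP at [0.167, 0.602, 0.223] pointing down, gripper open.
Joint ranges: [-2.6, 2.6], [-0.5, 2.12], [-1.47, 1.34], [0.16, 2.42], [-1.27, 4.41], [0.06, 2.06], [-2.6, 2.6]. Speed limits (rad/s): [2.22, 2.22, 2.79, 2.79, 3.14, 3.14, 3.14].

### API

Orientations are given as a unit quaternion [x, y, z, w].
In Python, from bench import r, eyes, job gives the robot as it stands. The module is installed in compiled form; this text tells all that it offers.
- The arm moves only by the tool play_rows, never from a script. Its argument "motion" is a list of rows, each a list of 7 numbers: the shift along the tool's x, y, z as a fraction of full scale, then the turn, a rotation vector about the tool's x, y, z as a fraction of full scale, then the opening in per cent of the stroke, from 0 (shut) to 100 (fully open). A call has 1 to 5 rows; each row is the pose to reach, as a shift and turn from the pose commanded when the call began, along the tool's axes at that moment; what a row does not reach only later rows make up. Full scale, the value 1, is 0.2 m for a shift and 90 degrees for a turn. A row lasts 1/8 s, in which the tool goes at most 62.5 mm and 10.7 degrees, less where a joint would pass 70% of its speed; a pose out of reach is approached as far as the arm can. A call with a number of a shift or a turn outside -1 to 1 is refused whole. A call with a gripper value outside its range is refused whole. The fingers move at their own pace and stop on an object; "squeeze" is the grip in N (left out, the last holds). Time passes only in rows, so rows that repeat a pose let the fingers close. It gives the time, the measured TCP pose, the force and the opening at its end, in the units of the state.
- r.read_state(): the state, without advancing time (a new reading comes with each control period).
- eyes.camera(name): name is "scene" or "top" or "wrist"; returns a dict with "image" (384x512x3 uint8, red, green, blue), "mtx" (3x3 intrinsics, pixels), "R" (3x3) and "t" (3): a world point X has camera coordinates R X + t. Camera axes: x right, y down, z forward; pixel columns grow to the right and rows downward; lengths in m; the calibration is good to about 2 mm. A picture is of the moment at which its call begins. There is no depth.
- job.close_job(): hands the job in, once; it reports no verdict.
Trained networks look in a picture, given as the dict that the camera call returned (one of the last four; its "shot" number tells which), for a name from the list of things; names that differ only in an ending like _2 or _b are one class to them, and where a whole thing is asked for, a point or a joint stands for the part that bears it (a point fixed in the world has none). Each returns a list of dicts, best first, with "p" (0 to 1); they miss things now and then, are a little off and sometimes report something else, mostly with a low value. They report only what shows in the picture. A call takes as long as a camera call.
- eyes.regions_of(picture, label): "region" (384x512 bool, what is visible of it) and "xy" ([column, row] in pixels, amid what is visible of it).
- eyes.landmark_of(picture, label): "xy" ([column, row] in pixels: a listed point, or the origin of a listed thing).
The state is a dict: "time": time; "joint_positions": joint angles; "joint_vel": joint speeds; "joint_torque": joint torques, N m; "ee_pos": TCP position; "eef_rot": TCP orientation; "ft_force": force on the tool from outside, world axes, zero at the start; "torque": the same for the moment, N m; "width": finger opening in m.
Only numpy, scipy, OpenCV 4.12 (cv2) and the standard library are available. Lean on these libraries where they do the work, as an engineer would, in place of code of your own. Each camera call takes 0.05 s, during which the arm holds its last target. There are 200 camera calls.

### The job

Take the turner by its handle, slide its blade under the crispbread that lies on the baking stone beneath the wire shelf, lift it out on the blade and slide it gently off so that it lies flat and wholly on the round serving board. Then stand the turner back on its white tile as it was, blade flat and pointing the same way, and let go. Do not touch the crispbread with the gripper, do not drop it, be gentle with the stand, and leave the other kitchen things where they are.

Things in the scene. Friction and masses are not known exactly. Their poses are not given: they have to be found in the camera images.
- turner_grip (a point): Turner (spatula, 170 g): where to hold it, on the axis of its straight wooden handle, 124 mm behind the blade's centre and 58 mm above the blade's underside. Axes of the turner: x forward along the blade, y left, z up. The handle rises backwards at 35 degrees to the blade, is 20 mm wide (y) and 18 mm thick, and runs from 54 mm below to 46 mm above this point along its axis.
- turner_edge (a point): Middle of the front edge of the turner's blade, on its underside; axes of the turner. The flat steel blade is 100 mm long, 80 mm wide and 2 mm thick, its centre 50 mm behind this point. It is the heavy part: the centre of mass lies about 25 mm behind the blade's centre, so the turner stands alone on its blade, handle in the air.
- tile_top (a point): White tile on which the turner stands at the start, 150 mm (x) by 120 mm (y), 8 mm thick, fixed. The point is the centre of its upper face. The turner starts with its blade's centre within 10 mm of it, pointing along the tile's x to within 0.1 rad.
- tile_front (a point): Point on the tile's upper face 50 mm ahead (+x of the tile) of its centre: where the front edge of the blade belongs.
- stone_top (a point): Centre of the upper face of the baking stand's fixed flat terracotta stone, 215 mm (x: from -115 to +100 mm) by 210 mm (y), 30 mm above the table. x points from the stand's open front to its back. Along the back edge stands a fixed lip, 16 mm high; its front face lies 86 mm (+x) from this point.
- shelf_front (a point): Middle of the front bar of the fixed wire shelf above the stone, 90 mm in front of (-x) and 125 mm above the stone's centre; axes of the stand. Bars across y, 6 to 8 mm thick and 244 mm wide, cover the stone from here to its back, their undersides 121 mm above the stone. Wire legs at y = +-118 mm carry them; the front is open.
- crispbread_mid (a point): Centre, half-way up, of a hard rigid round crispbread: 120 mm in diameter, 11 mm thick, 75 to 155 g, lying loose on the stone under the wire shelf. Its flat underside is only 90 mm across; the outer 15 mm is bevelled, rising 5 mm, so that a thin edge kept on the stone gets below the rim. Pushed, it slides until it meets the lip.
- board_top (a point): Fixed round wooden serving board, 216 mm in diameter, 16 mm thick. The point is the centre of its upper face.
- jar: Bystander: glass jar, 80 mm wide, 110 mm high; origin at the centre of its underside. Leave alone.
- goblet: Bystander: thick glass goblet, 84 mm wide, 135 mm high; origin at the centre of its underside. Leave alone.
- salt: Bystander: small blue salt pot, 44 mm wide, 42 mm high; origin at the centre of its underside. Leave alone.
- timer: Bystander: white kitchen timer, 52 mm wide, 40 mm high; origin at the centre of its underside. Leave alone.
- choc_box: Bystander: small carton, 55 x 85 mm, 30 mm high; origin at the centre of its underside. Leave alone.

How it is judged:
By the outcome, as a careful person would: the job done as asked, in the order asked, and still so for the second after the job is handed in, with the robot touching nothing.
It also fails if it takes over 72 s, if anything falls off the work surface, if the arm or the gripper's body presses on something with over 40 N, if the wrist force passes 120 N, or if a joint passes its speed limit or range.

## Working session

There is one attempt and no reset: what is moved stays moved. The work goes in short steps, Python scripts to look and compute and a tool call to move; the robot and the scene stay as the last step left them, time stands still between calls to the robot, and variables do not carry over. Pictures are saved under pics/ and viewed, about 8 in all and at most 12, crops included, and the job is handed in when it is done.

Besides the shell and the picture viewer there is one more tool, called after ">>>" in YAML: its name, and indented under it one key for each argument. play_rows: Moves the arm, as the interface text tells. Shift numbers are shares of 0.2 m and turn numbers shares of 90 degrees, none past 1 either way. Its arguments: {"type":"object","properties":{"motion":{"type":"array","items":{"type":"array","items":{"type":"number"}}},"squeeze":{"type":"number"}},"required":["motion"]}

```bash
mkdir -p pics; ls
cat > h.py <<'E'
import numpy as np, cv2
from bench import r, eyes, job
from scipy.spatial.transform import Rotation as Ro
def ray(c,xy):
    d=c["R"].T@np.linalg.solve(c["mtx"],[xy[0],xy[1],1.]); o=-c["R"].T@c["t"]; return o,d/np.linalg.norm(d)
def onz(c,xy,z):
    o,d=ray(c,xy); return o+d*(z-o[2])/d[2]
def tri(obs):
    A=np.zeros((3,3));b=np.zeros(3)
    for c,xy in obs:
        o,d=ray(c,xy);P=np.eye(3)-np.outer(d,d);A+=P;b+=P@o
    X=np.linalg.solve(A,b); return X,[float(np.linalg.norm((np.eye(3)-np.outer(ray(c,xy)[1],ray(c,xy)[1]))@(X-ray(c,xy)[0]))*1000) for c,xy in obs]
def proj(c,X):
    p=c["mtx"]@(c["R"]@np.asarray(X)+c["t"]); return p[:2]/p[2]
def save(c,n): cv2.imwrite(f"pics/{n}.png",c["image"][:,:,::-1])
np.set_printoptions(precision=4,suppress=True)
E
python3 - <<'E'
from h import *
s=r.read_state(); print(s)
cs={n:eyes.camera(n) for n in("scene","top")}
cv2.imwrite("pics/a.png",cv2.resize(np.hstack([c["image"] for c in cs.values()])[:,:,::-1],(1024,384)))
for n in cs: save(cs[n],n)
for l in "turner_grip turner_edge tile_top tile_front stone_top shelf_front crispbread_mid board_top jar goblet salt timer choc_box".split():
    o=[]
    for n,c in cs.items():
        d=eyes.landmark_of(c,l)
        print(l,n,[(np.round(x["xy"],1),round(x["p"],2)) for x in d[:2]])
        if d:o.append((c,d[0]["xy"]))
    if len(o)==2: X,e=tri(o);print("   ",X,np.round(e,1))
E
```

```text
pics
{'time': 0.0, 'joint_positions': array([-1.3226,  0.3329, -0.0647,  1.461 ,  0.0216,  1.3499, -0.0885]), 'joint_vel': array([ 0.0004, -0.0011,  0.0003,  0.0001,  0.0004,  0.0015, -0.0019]), 'joint_torque': array([  0.0003, -62.3255,   0.0245, -38.9904,  -0.0614,   0.0398,
         0.0001]), 'ee_pos': array([0.1671, 0.6018, 0.2218]), 'eef_rot': array([ 0.1349,  0.9909, -0.0007, -0.0001]), 'ft_force': array([-0.1683,  0.6867,  0.374 ]), 'torque': array([ 0.0079, -0.0301,  0.0122]), 'width': 0.08716043366477384}
turner_grip scene [(array([288.5, 181.7]), 0.89)]
turner_grip top [(array([248. , 227.1]), 0.82), (array([249.2, 164.3]), 0.57)]
    [0.48   0.0239 0.0555] [2.7 2.7]
turner_edge scene [(array([236.3, 238.6]), 0.85), (array([257., 347.]), 0.22)]
turner_edge top [(array([247.7, 166.5]), 0.75), (array([374.9, 215.1]), 0.48)]
    [0.6526 0.0266 0.0129] [2.2 2.2]
tile_top scene [(array([249. , 228.8]), 0.66)]
tile_top top [(array([248.8, 183.4]), 0.93)]
    [ 0.6071  0.0231 -0.0064] [2.7 2.7]
tile_front scene [(array([233.9, 239.5]), 0.62)]
tile_front top []
stone_top scene [(ar
[... 544 characters left out ...]
1] [9.1 9.1]
jar scene [(array([159.7, 251.2]), 0.8)]
jar top [(array([293. , 121.5]), 0.97)]
    [ 0.7895 -0.0983 -0.0223] [3.8 3.8]
goblet scene [(array([205.4, 291.1]), 0.62)]
goblet top [(array([234.3, 121.8]), 0.81)]
    [0.7811 0.0666 0.0151] [3.1 3.1]
salt scene [(array([266., 133.]), 0.51), (array([179.6, 128.8]), 0.29)]
salt top [(array([310.1, 274.6]), 0.49)]
    [ 0.3536 -0.153  -0.0024] [2.6 2.6]
timer scene [(array([354.2, 189.7]), 0.96), (array([234.2, 239.4]), 0.32)]
timer top [(array([209.6, 272.9]), 0.65)]
    [ 0.3479  0.134  -0.0078] [3.7 3.7]
choc_box scene [(array([259.6, 344.2]), 0.59)]
choc_box top [(array([187.7, 121.3]), 0.67)]
    [ 0.7814  0.2092 -0.002 ] [3.8 3.8]
```

Run:
```python
import cv2,numpy as np
a=cv2.imread("pics/scene.png");b=cv2.imread("pics/top.png")
cv2.imwrite("pics/top2.png",cv2.resize(b[90:310,110:440],None,fx=2.4,fy=2.4,interpolation=cv2.INTER_CUBIC))
```

```text
(no output)
```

View pics/scene.png

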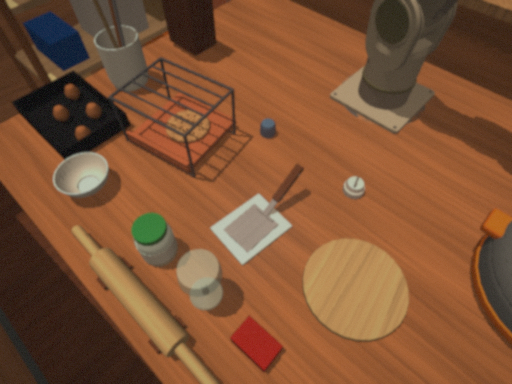

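View pics/top2.png

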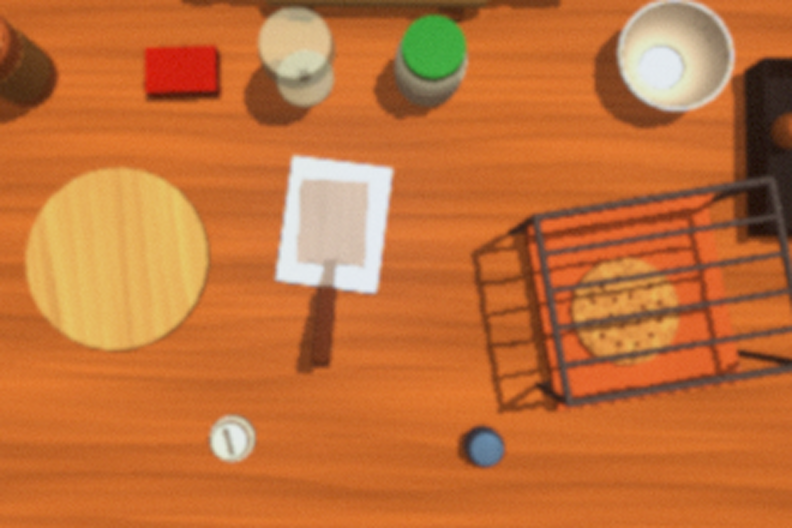

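The scene view shows the turner on its tile around (250,225), the stand at (175,115) with the crispbread at (186,125), and the board at (356,285). In the top view the stand's open front faces the robot (bottom of the picture), with the stand turned about 8°. Next I'll refine the positions using the known plane heights.

Run:
```python
from h import *
for n in ("top","scene"):
    c=eyes.camera(n)
    for l,z in (("tile_top",.008),("turner_grip",.009),("stone_top",.03),("crispbread_mid",.0355),("board_top",.016),("shelf_front",.155)):
        d=eyes.regions_of(c,l)
        if not d: print(n,l,"none");continue
        m=d[0]["region"].astype(np.uint8)
        ys,xs=np.nonzero(m)
        P=np.array([onz(c,(x,y),z)[:2] for x,y in zip(xs,ys)])
        rc=cv2.minAreaRect((P*1000).astype(np.float32)); ce,rad=cv2.minEnclosingCircle((P*1000).astype(np.float32))
        print(n,l,round(d[0]["p"],2),m.sum(),"rect",np.round(rc[0],1),np.round(rc[1],1),round(rc[2],1),"mean",np.round(P.mean(0)*1000,1),"circ",np.round(ce,1),round(rad,1))
    for l,z in (("turner_grip",.066),("turner_edge",.008),("tile_top",.008),("tile_front",.008),("stone_top",.03),("crispbread_mid",.0355),("board_top",.016),("shelf_front",.155)):
        print(n,l,[ (np.round(onz(c,d["xy"],z)[:2]*1000),round(d["p"],2)) for d in eyes.landmark_of(c,l)[:2]])
# enlarged crops for stand
c=eyes.camera("top");a=cv2.resize(c["image"][150:270,295:455,::-1],None,fx=4,fy=4,interpolation=cv2.INTER_CUBIC)
c2=eyes.camera("scene");b=cv2.resize(c2["image"][50:180,95:255,::-1],None,fx=4,fy=4,interpolation=cv2.INTER_CUBIC)
cv2.imwrite("pics/st.png",cv2.resize(np.hstack([a,b[:480]]),(800,300)))
```

```text
top tile_top 0.92 1274 rect [603.3  24.2] [123.1 152.5] 82.9 mean [602.4  23.6] circ [604.1  24.2] 94.4
top turner_grip 0.97 1356 rect [546.9  25.8] [ 82.5 221.9] 88.0 mean [578.3  26. ] circ [548.4  21.9] 113.4
top stone_top 0.6 6265 rect [ 527.9 -346.9] [227.4 312.3] 10.8 mean [ 528.5 -341.5] circ [ 528.4 -349.2] 184.4
top crispbread_mid 0.7 1307 rect [ 514.5 -307.5] [104.5 116.6] 10.0 mean [ 508.3 -307.8] circ [ 507.7 -308.7] 60.6
top board_top 0.7 4610 rect [560.2 276.1] [211.7 215.1] 1.8 mean [559.  275.7] circ [559.3 275.1] 110.2
top shelf_front 0.89 5604 rect [ 526.1 -306.8] [198.  266.1] 10.1 mean [ 523.7 -296.4] circ [ 526.8 -310.3] 156.0
top turner_grip [(array([485.,  35.]), 0.85)]
top turner_edge [(array([657.,  21.]), 0.85), (array([565., 276.]), 0.54)]
top tile_top [(array([603.,  28.]), 0.71), (array([351., 132.]), 0.61)]
top tile_front [(array([650.,  12.]), 0.59)]
top stone_top [(array([ 529., -320.]), 0.84)]
top crispbread_mid [(array([ 507., -314.]), 0.71)]
top board_top [(array([573., 263.]), 0.85)]
top shelf_front [(array([ 431., -333.]), 0.83)]
scene tile_top 0.
[... 393 characters left out ...]
-306.9] circ [ 509.1 -309.1] 61.1
scene board_top 0.95 8495 rect [563.  279.2] [216.1 212.5] 16.5 mean [568.5 283.4] circ [563.5 277.1] 109.3
scene shelf_front 0.91 5022 rect [ 556.9 -269.2] [269.6 332.4] 10.0 mean [ 580.4 -229.4] circ [ 559.1 -268.8] 211.8
scene turner_grip [(array([477.,  26.]), 0.83), (array([ 530., -284.]), 0.7)]
scene turner_edge [(array([654.,  29.]), 0.8)]
scene tile_top [(array([604.,  26.]), 0.59), (array([655.,  20.]), 0.46)]
scene tile_front [(array([659.,  15.]), 0.69), (array([554., 280.]), 0.17)]
scene stone_top [(array([ 524., -318.]), 0.89)]
scene crispbread_mid []
scene board_top [(array([551., 281.]), 0.59)]
scene shelf_front [(array([ 431., -325.]), 0.84)]
```

View pics/st.png

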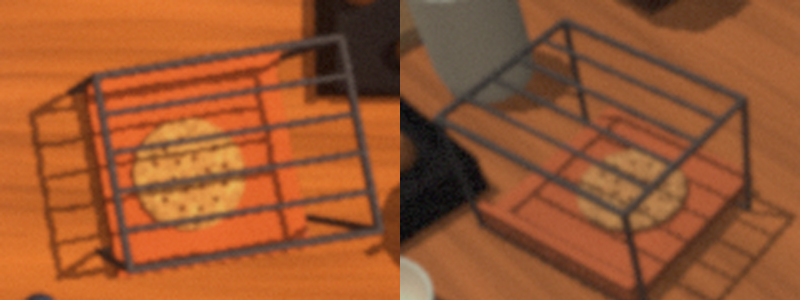

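The lip runs along the back (far from the robot), and the stand is turned about 10°. To check the model, I'll overlay its outlines on the pictures.

```bash
cat > model.py <<'E'
from h import *
ST=np.array([.527,-.319,.03]);YS=np.deg2rad(10)
TI=np.array([.6055,.0243,.008]);YT=np.deg2rad(-7)
BR=np.array([.5085,-.3085,.0355]); BO=np.array([.562,.2765,.016])
def fr(o,y): 
    R=Ro.from_euler('z',y).as_matrix(); return lambda p: o+R@np.asarray(p,float)
E
python3 - <<'E'
from model import *
out=[]
for n,(r0,r1,c0,c1) in (("top",(140,270,140,460)),("scene",(40,340,80,420))):
    c=eyes.camera(n);k=5 if n=="top" else 4
    im=cv2.resize(c["image"][r0:r1,c0:c1,::-1],None,fx=k,fy=k,interpolation=cv2.INTER_CUBIC).copy()
    def poly(P,col,closed=True):
        q=np.array([(proj(c,p)-[c0-.0,r0-.0]+.5)*k for p in P]).astype(np.int32); cv2.polylines(im,[q],closed,col,1)
    s=fr(ST,YS);t=fr(TI,YT)
    poly([s((x,y,0)) for x,y in((-.115,-.105),(.1,-.105),(.1,.105),(-.115,.105))],(255,0,0))
    poly([s((-.09,y,.125)) for y in(-.122,.122)],(0,255,0))
    poly([s((.086,y,.016)) for y in(-.105,.105)],(255,255,0))
    poly([t((x,y,0)) for x,y in((-.075,-.06),(.075,-.06),(.075,.06),(-.075,.06))],(255,0,0))
    u=fr(np.array([.604,.0255,.008]),np.deg2rad(-1))
    poly([u((x,y,.002)) for x,y in((-.05,-.04),(.05,-.04),(.05,.04),(-.05,.04))],(0,0,255))
    h=np.array([-.819,0,.574]);g=np.array([-.124,0,.058])
    poly([u(g-.054*h),u(g+.046*h)],(0,255,255))
    a=np.linspace(0,6.28,60)
    poly([BO+[.108*np.cos(i),.108*np.sin(i),0] for i in a],(255,0,0))
    poly([BR+[.06*np.cos(i),.06*np.sin(i),0] for i in a],(255,0,255))
    im=cv2.resize(im,(800,int(800*im.shape[0]/im.shape[1])));out.append(im[:600])
a,b=out
print(a.shape,b.shape)
# top view + scene
cv2.imwrite("pics/ov1.png",a);cv2.imwrite("pics/ov2.png",cv2.resize(b,(800,600)))
E
```

```text
(325, 800, 3) (600, 800, 3)
```

View pics/ov1.png

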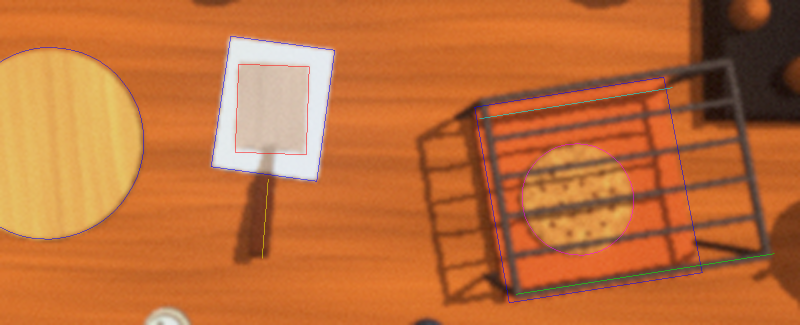

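View pics/ov2.png

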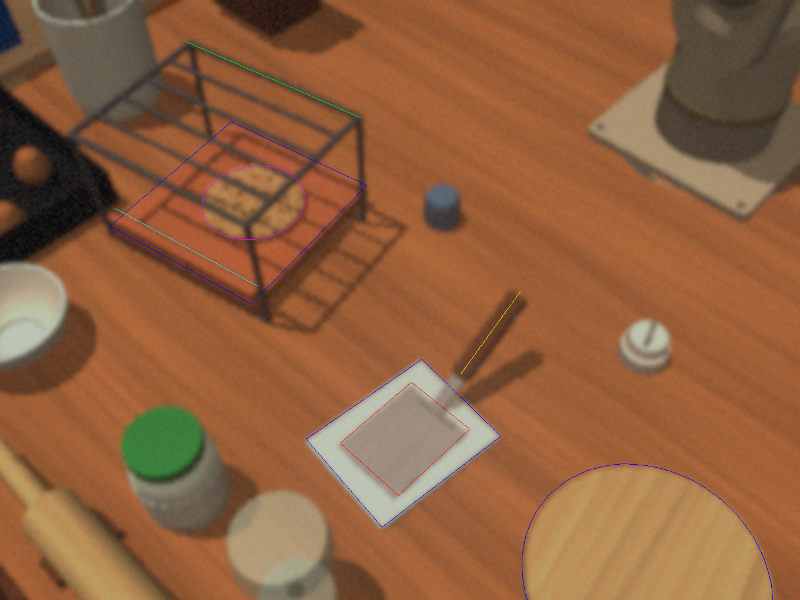

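The overlays match both views: stone, shelf bar, bread, board and tile are all within about 2 mm. The turner's yaw is about −2°. Now a helper that turns a goal pose into move numbers.

```bash
cat > g.py <<'E'
# usage: g.py x y z(grasp point) yaw_deg theta_deg [roll ignored]: prints the row numbers from the present measured pose
import sys
from h import *
def goalR(yaw,th):
    y=np.deg2rad(yaw);t=np.deg2rad(th)
    z=np.array([np.cos(y)*np.cos(t),np.sin(y)*np.cos(t),-np.sin(t)]);Y=np.array([-np.sin(y),np.cos(y),0])
    return np.stack([np.cross(Y,z),Y,z],1)
def rows(gp,R,p0,R0):
    t=gp+.019*R[:,2]
    return R0.T@(t-p0)/.2, Ro.from_matrix(R0.T@R).as_rotvec()/(np.pi/2)
def now():
    s=r.read_state();R0=Ro.from_quat(s["eef_rot"]).as_matrix();return s,s["ee_pos"],R0
if __name__=="__main__":
    a=[float(v) for v in sys.argv[1:]]
    s,p,R=now();gp=p-.019*R[:,2]
    z=R[:,2];Y=R[:,1]
    print("t",s["time"],"gp",gp,"yaw",np.rad2deg(np.arctan2(-Y[0],Y[1])),"theta",np.rad2deg(np.arcsin(-z[2])),"rollY",np.rad2deg(np.arcsin(Y[2])),"F",s["ft_force"],"T",s["torque"],"w",s["width"],"\nq",s["joint_positions"])
    for i in range(0,len(a),5):
        v=rows(np.array(a[i:i+3]),goalR(*a[i+3:i+5]),p,R); print("row",np.round(v[0],3),np.round(v[1],3))
E
python3 g.py 0.48 0.03 0.22 -2 45  0.32 0.32 0.25 -10 70 0.48 0.03 0.22 -2 60
```

```text
t 3.1 gp [0.1671 0.6023 0.2416] yaw -15.511466091962463 theta 89.99645976202173 rollY 0.0027613038305009867 F [ 0.4276  0.4603 -0.2557] T [-0.0825  0.0281  0.0022] w 0.08692300413484129 
q [-1.3226  0.3322 -0.0647  1.4601  0.0216  1.3499 -0.0885]
row [-2.338 -2.323  0.08 ] [-0.059 -0.498 -0.142]
row [-1.146 -1.152 -0.048] [-0.011 -0.222 -0.061]
row [-2.319 -2.328  0.095] [-0.039 -0.332 -0.147]
```

>>> play_rows:
  motion:
    - [-1, -1, -0.05, -0.01, -0.2, -0.06, 100]
    - [-1, -1, -0.05, -0.01, -0.2, -0.06, 100]
    - [-1, -1, -0.05, -0.01, -0.2, -0.06, 100]
    - [-1, -1, -0.05, -0.01, -0.2, -0.06, 100]
    - [-1, -1, -0.05, -0.01, -0.2, -0.06, 100]

```text
time: 3.72
ee_pos: [0.3078, 0.3533, 0.2329]
eef_rot: [0.088, 0.984, -0.013, 0.156]
ft_force: [-0.1, -0.3, 1.0]
width: 0.0872
```

```bash
python3 g.py 0.48 0.03 0.22 -2 45 .42 .15 .24 -2 60
```

```text
t 3.725 gp [0.302  0.3543 0.251 ] yaw -10.217266582612893 theta 71.98225610370872 rollY 0.09127132248092648 F [-0.1343 -0.3278  0.9845] T [0.0947 0.3673 0.017 ] w 0.08722216221004632 
q [-1.2496 -0.1165  0.0605  1.9687  0.3332  1.2398  0.1016]
row [-1.102 -1.429  0.494] [-0.047 -0.299 -0.079]
row [-0.727 -0.894  0.284] [-0.036 -0.133 -0.084]
```

>>> play_rows:
  motion:
    - [-0.35, -0.45, 0.15, -0.02, -0.07, -0.04, 100]
    - [-0.7, -0.9, 0.28, -0.04, -0.13, -0.08, 100]
    - [-0.7, -0.9, 0.28, -0.04, -0.13, -0.08, 100]
    - [-0.7, -0.9, 0.28, -0.04, -0.13, -0.08, 100]
    - [-0.7, -0.9, 0.28, -0.04, -0.13, -0.08, 100]

```text
time: 4.35
ee_pos: [0.4239, 0.1497, 0.2225]
eef_rot: [0.021, 0.966, -0.001, 0.257]
ft_force: [-1.2, 0.4, 0.8]
width: 0.0871
```

```bash
python3 g.py 0.48 0.03 0.20 -2 45 .48 .03 .2 -2 60
```

```text
t 4.35 gp [0.4145 0.1499 0.239 ] yaw -2.3257894211211068 theta 60.25890132765479 rollY 0.5462452295964567 F [-1.2183  0.4142  0.7752] T [0.105  0.6502 0.0308] w 0.0871483692820652 
q [-1.0794 -0.4687  0.2818  2.2891  0.6     1.0127  0.4744]
row [-0.236 -0.588  0.335] [ 0.003 -0.17  -0.007]
row [-0.212 -0.588  0.339] [ 0.003 -0.003 -0.006]
```

>>> play_rows:
  motion:
    - [-0.1, -0.3, 0.17, 0, -0.05, 0, 100]
    - [-0.23, -0.59, 0.335, 0, -0.1, -0.01, 100]
    - [-0.23, -0.59, 0.335, 0, -0.1, -0.01, 100]
    - [-0.23, -0.59, 0.335, 0, -0.1, -0.01, 100]

```text
time: 4.85
ee_pos: [0.4918, 0.0338, 0.1876]
eef_rot: [0.01, 0.943, -0.004, 0.332]
ft_force: [-0.2, 0.7, -0.4]
width: 0.0869
```

```bash
python3 g.py 0.48 0.03 0.12 -2 45 .48 .03 .12 -2 50
```

```text
t 4.85 gp [0.4799 0.034  0.2024] yaw -1.2478868275500539 theta 51.19938544633592 rollY -0.014735543311518034 F [-0.1729  0.7212 -0.3784] T [0.0831 0.7327 0.0418] w 0.08687769328742649 
q [-0.4529 -0.4108  0.1188  2.415   0.5264  0.546   0.8494]
row [ 0.247 -0.021  0.321] [ 0.005 -0.069  0.006]
row [ 0.256 -0.021  0.321] [ 0.005 -0.013  0.007]
```

>>> play_rows:
  motion:
    - [0.1, -0.01, 0.16, 0, -0.02, 0, 100]
    - [0.25, -0.02, 0.32, 0, -0.05, 0, 100]
    - [0.25, -0.02, 0.32, 0, -0.05, 0, 100]
    - [0.25, -0.02, 0.32, 0, -0.05, 0, 100]

```text
time: 5.35
ee_pos: [0.4812, 0.06, 0.1885]
eef_rot: [-0.011, 0.94, 0.019, 0.341]
ft_force: [0.6, 0.1, 0.2]
width: 0.0871
```

```bash
python3 g.py 0.48 0.03 0.066 -2 42 .474 .03 .0702 -2 42
python3 -c "
from model import *
c=eyes.camera('wrist');im=c['image'][:,:,::-1].copy()
for d in eyes.landmark_of(c,'turner_grip')[:1]: print(d['p'],d['xy'],proj(c,[.48,.03,.066]))
u=fr(np.array([.604,.0255,.008]),np.deg2rad(-2));h=np.array([-.819,0,.574]);g=np.array([-.124,0,.058])
for P,q in ((u(g-.054*h),u(g+.046*h)),(u([-.05,-.04,.002]),u([-.05,.04,.002]))): cv2.line(im,tuple(int(v) for v in proj(c,P)),tuple(int(v) for v in proj(c,q)),(0,255,255),1)
cv2.imwrite('pics/w.png',im)"
```

```text
t 5.35 gp [0.469  0.0592 0.203 ] yaw 1.867218830638817 theta 50.0264520345287 rollY 1.5942947267687524 F [0.5946 0.0607 0.1762] T [-0.015   0.774   0.0553] w 0.08712840665095548 
q [ 0.3252 -0.4456 -0.5377  2.4151 -0.2544  0.4301  1.5382]
row [ 0.385 -0.173  0.553] [ 0.043 -0.09   0.019]
row [ 0.395 -0.171  0.518] [ 0.043 -0.09   0.019]
0.62 [227.0, 113.9] [224.7749 109.9726]
```

View pics/w.png

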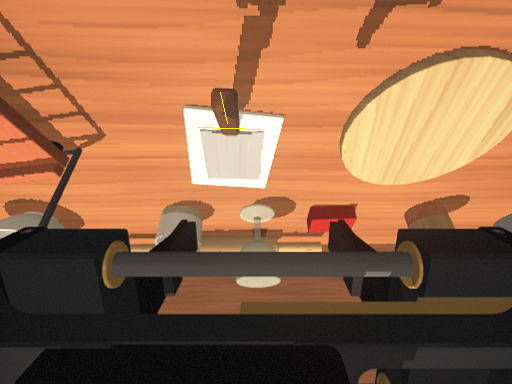

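The wrist view shows the handle at (226,105), lined up with the model. The arm, though, hit its elbow limit (q4 2.415) and drifted. I'll fit its kinematics so I can plan feasible poses.

```bash
cat > kin.py <<'E'
from h import *
import itertools
Q=np.array([[-1.3226,.3329,-.0647,1.461,.0216,1.3499,-.0885],[-1.2496,-.1165,.0605,1.9687,.3332,1.2398,.1016],[-1.0794,-.4687,.2818,2.2891,.6,1.0127,.4744],[-.4529,-.4108,.1188,2.415,.5264,.546,.8494],[.3252,-.4456,-.5377,2.4151,-.2544,.4301,1.5382]])
P=np.array([[.1671,.6018,.2218],[.3078,.3533,.2329],[.4239,.1497,.2225],[.4918,.0338,.1876],[.4812,.06,.1885]])
E=np.array([[.1349,.9909,-.0007,-.0001],[.088,.984,-.013,.156],[.021,.966,-.001,.257],[.01,.943,-.004,.332],[-.011,.94,.019,.341]])
def chain(q,s):
    R=np.eye(3);o=[R]
    for i,(a,si) in enumerate(zip(q,s)):
        R=R@Ro.from_euler('zyzyzyz'[i],a*si).as_matrix();o.append(R)
    return o
if __name__=="__main__":
    res=[]
    for s in itertools.product((1,-1),repeat=7):
        M=[chain(q,s)[-1] for q in Q];T=[Ro.from_quat(e).as_matrix() for e in E]
        # T=Bz(b) M C ; solve b by scan, C by mean
        for b in np.arange(0,2*np.pi,np.pi/12):
            B=Ro.from_euler('z',b).as_matrix()
            C=Ro.from_matrix([(B@m).T@t for m,t in zip(M,T)])
            d=(C.mean().inv()*C).magnitude().max();res.append((d,s,b,C.mean().as_rotvec()))
    res.sort(key=lambda v:v[0])
    for v in res[:6]:print(v)
E
python3 kin.py
```

```text
(np.float64(0.0013724456979800526), (-1, -1, -1, -1, -1, -1, -1), np.float64(3.141592653589793), array([ 0.    ,  0.0001, -1.5711]))
(np.float64(0.0013724456979806047), (-1, 1, -1, 1, -1, 1, -1), np.float64(0.0), array([-0.0001,  0.    ,  1.5705]))
(np.float64(0.11323838590857092), (-1, 1, -1, 1, -1, 1, -1), np.float64(6.021385919380436), array([-0.0843, -0.0812,  1.3403]))
(np.float64(0.11323838590857138), (-1, -1, -1, -1, -1, -1, -1), np.float64(2.8797932657906435), array([-0.0865,  0.0897, -1.7979]))
(np.float64(0.11338823750688291), (-1, 1, -1, 1, -1, 1, -1), np.float64(0.2617993877991494), array([0.0895, 0.0865, 1.7974]))
(np.float64(0.113388237506883), (-1, -1, -1, -1, -1, -1, -1), np.float64(3.4033920413889422), array([ 0.0813, -0.0841, -1.3408]))
```

```bash
cat >> kin.py <<'E'
S=(-1,1,-1,1,-1,1,-1);C=Ro.from_euler('z',90,degrees=True).as_matrix()
def basis(q):
    o=chain(q,S); z=np.array([0,0,1.]);x=np.array([1.,0,0])
    return np.stack([z,o[2]@z,o[3]@x,o[4]@z,o[4]@x,o[6]@z,o[6]@x],1),o[7]@C
A=np.vstack([basis(q)[0] for q in Q]);b=P.ravel()
L=np.linalg.lstsq(A,b,rcond=None)[0]
def fk(q): B,R=basis(q);return B@L,R
lo=np.array([-2.6,-.5,-1.47,.16,-1.27,.06,-2.6]);hi=np.array([2.6,2.12,1.34,2.42,4.41,2.06,2.6])
from scipy.optimize import least_squares
rng=np.random.default_rng(0)
def ik(gp,R,q0=None,n=12,m=.04,reg=.01):
    best=None
    for k in range(n):
        st=np.clip(q0,lo+m+.001,hi-m-.001) if (q0 is not None and k==0) else rng.uniform(lo+m,hi-m)
        def f(q):
            p,Rq=fk(q);return np.r_[10*(p-(gp+.019*R[:,2])),3*Ro.from_matrix(Rq.T@R).as_rotvec(),reg*(q-(q0 if q0 is not None else (lo+hi)/2))]
        v=least_squares(f,st,bounds=(lo+m,hi-m))
        e=np.linalg.norm(v.fun[:3])*100; a=np.rad2deg(np.linalg.norm(v.fun[3:6])/3)
        if best is None or v.cost<best[0]:best=(v.cost,e,a,v.x)
    return best
E
cat > t.py <<'E'
from kin import *;from g import goalR
print(L,np.abs(A@L-b).max())
for nm,gp,yaw in (("tile",(.48,.03,.066),-2),("tileup",(.48,.03,.13),-2),("stand",(.4265,-.319,.088),10)):
    for th in (35,45,55,65,75): v=ik(np.array(gp),goalR(yaw,th),reg=.001); print(nm,th,"err mm %.1f deg %.1f"%v[1:3],v[3])
E
python3 t.py
```

```text
[0.5488 0.5027 0.0055 0.5728 0.2112 0.4716 0.0479] 0.04633942394157732
tile 35 err mm 0.0 deg 0.0 [ 0.0459  1.1101 -0.2009  2.3295  2.9665  1.27   -1.4151]
tile 45 err mm 5.1 deg 0.8 [ 1.4273  1.6604 -0.7876  2.38    3.1414  1.0122 -0.0628]
tile 55 err mm 0.0 deg 0.0 [ 0.7408  0.5296 -0.946   2.38    2.045   0.4963 -0.4072]
tile 65 err mm 0.0 deg 0.0 [ 1.1464  0.6414 -1.3132  2.2357  1.3173  0.6335  0.4828]
tile 75 err mm 0.0 deg 0.0 [ 1.191   0.8459 -1.3616  2.0823  1.183   0.901   0.7584]
tileup 35 err mm 13.7 deg 3.1 [ 0.5946  1.2281 -0.5123  2.38    3.1415  1.3431 -0.9721]
tileup 45 err mm 18.8 deg 4.1 [ 1.5297  2.08   -1.0594  2.38    2.9457  1.2945  0.4702]
tileup 55 err mm 0.0 deg 0.0 [-0.3381 -0.0975  0.0513  2.3676  0.5923  0.3389  0.7414]
tileup 65 err mm 0.0 deg 0.0 [-0.1874 -0.0668  0.0408  2.2192  0.148   0.564   1.2817]
tileup 75 err mm 0.0 deg 0.0 [ 0.0481  0.0356 -0.1474  2.0652  0.0563  0.7824  1.4027]
stand 35 err mm 0.0 deg 0.0 [ 0.1656  1.526   1.0443  1.9277  3.8835  1.7679 -2.3013]
stand 45 err mm 0.0 deg 0.0 [ 0.0117  1.4574  1.1749  1.9772  4.0259  1.6464 -2.4492]
stand 55 err mm 1.1 deg 0.5 [ 0.5211  0.5266  0.677   1.9932 -1.23    0.9871 -2.56  ]
stand 65 err mm 0.0 deg 0.0 [ 2.2717  1.2763 -1.43    1.9532  1.077   0.9723  2.2219]
stand 75 err mm 0.0 deg 0.0 [ 2.0658  1.1624 -1.43    1.8831  1.0919  1.088   2.046 ]
```

```bash
cat > t2.py <<'E'
from kin import *
X,Y,Z=np.eye(3)
full=[(0,Z),(1,X),(1,Y),(2,X),(2,Z),(3,X),(3,Y),(4,X),(4,Z),(5,X),(5,Y),(6,X),(6,Z)]
def mat(t): return np.vstack([np.stack([chain(q,S)[i]@v for i,v in t],1) for q in Q])
out=[]
core=[(0,Z),(2,Z),(4,Z),(6,Z)]
opt=[(1,X),(1,Y),(2,X),(3,X),(3,Y),(4,X),(5,X),(5,Y),(6,X)]
for k in range(0,4):
    for c in itertools.combinations(range(len(opt)),k):
        t=core+[opt[i] for i in c];A=mat(t);l,_,rk,_=np.linalg.lstsq(A,b,rcond=None)
        out.append((np.abs(A@l-b).max(),k,c,l))
for k in range(4):
    o=sorted([v for v in out if v[1]==k],key=lambda v:v[0])[:3]
    for v in o:print(v)
E
python3 t2.py
```

```text
(np.float64(0.051997900798372715), 0, (), array([0.2771, 0.493 , 0.4754, 0.4259]))
(np.float64(0.007819109063571139), 1, (1,), array([ 0.2615,  0.4552,  0.4882,  0.3631, -0.0429]))
(np.float64(0.008615359191573246), 1, (4,), array([ 0.2561,  0.4438,  0.4913,  0.3439, -0.0463]))
(np.float64(0.014481185244780065), 1, (7,), array([ 0.2438,  0.4586,  0.486 ,  0.3588, -0.0438]))
(np.float64(0.00013674277740163832), 2, (1, 4), array([ 0.2584,  0.4485,  0.49  ,  0.3519, -0.022 , -0.0236]))
(np.float64(0.005106471453758976), 2, (4, 6), array([ 0.2789,  0.4335,  0.4977,  0.3368, -0.0431,  0.0195]))
(np.float64(0.0061129174571720735), 2, (1, 6), array([ 0.2407,  0.4647,  0.4823,  0.3698, -0.0464, -0.0179]))
(np.float64(5.823668923196634e-05), 3, (1, 4, 7), array([ 0.2582,  0.4486,  0.49  ,  0.3519, -0.0218, -0.0235, -0.0003]))
(np.float64(0.00011689813874632415), 3, (1, 4, 8), array([ 0.2584,  0.4485,  0.4901,  0.3519, -0.022 , -0.0236,  0.    ]))
(np.float64(0.00012859422049971148), 3, (1, 4, 5), array([ 0.2582,  0.4485,  0.49  ,  0.3518, -0.022 , -0.0236, -0.0002]))
```

The fit is now exact to 0.14 mm. With that, I can plan feasible postures for every key pose.

```bash
python3 - <<'E'
s=open('kin.py').read()
i=s.index("def basis(q):");j=s.index("def fk(q)")
s=s[:i]+'''X_,Y_,Z_=np.eye(3)
def basis(q):
    o=chain(q,S);return np.stack([Z_,o[2]@Z_,o[4]@Z_,o[6]@Z_,o[1]@Y_,o[3]@Y_],1),o[7]@C
A=np.vstack([basis(q)[0] for q in Q]);b=P.ravel();L=np.linalg.lstsq(A,b,rcond=None)[0]
'''+s[j:]
open('kin.py','w').write(s)
E
cat > t.py <<'E'
from kin import *;from g import goalR
qn=np.array([-.3,.0,0,2,.2,.8,1.0])
for nm,gp,yaw in (("tile",(.48,.03,.066),-2),("tileup",(.48,.03,.15),-2),("standfront",(.33,-.335,.10),10),("stand",(.4265,-.319,.088),10),("board",(.42,.24,.08),20)):
    for th in (30,37,45,52,60): 
        for h in (0,2.6): 
            q0=qn.copy();q0[4]+=h
            v=ik(np.array(gp),goalR(yaw,th),q0,n=8,reg=.003); print(nm,th,"err mm %.1f deg %.1f"%v[1:3],v[3])
E
python3 t.py
```

```text
tile 30 err mm 75.6 deg 14.1 [ 0.8868  0.5716 -1.43    2.38    1.8882  0.9565 -0.3692]
tile 30 err mm 75.6 deg 14.1 [ 0.8867  0.5718 -1.43    2.38    1.8883  0.9568 -0.3693]
tile 37 err mm 57.7 deg 11.5 [ 1.0423  0.3035 -1.43    2.38    1.6477  0.5657 -0.201 ]
tile 37 err mm 57.7 deg 11.5 [ 1.0423  0.3035 -1.43    2.38    1.6478  0.5658 -0.201 ]
tile 45 err mm 37.4 deg 7.8 [ 1.1391  0.1418 -1.43    2.38    1.2981  0.3513  0.111 ]
tile 45 err mm 37.4 deg 7.8 [ 1.139   0.1419 -1.43    2.38    1.2982  0.3513  0.1108]
tile 52 err mm 20.0 deg 4.3 [ 1.1953  0.0453 -1.43    2.38    0.8425  0.2684  0.5445]
tile 52 err mm 20.0 deg 4.3 [ 1.1953  0.0455 -1.43    2.38    0.8431  0.2685  0.544 ]
tile 60 err mm 0.5 deg 0.1 [ 1.2427 -0.036  -1.43    2.38    0.3022  0.2689  1.068 ]
tile 60 err mm 0.5 deg 0.1 [ 1.2426 -0.0358 -1.43    2.38    0.3031  0.2689  1.0672]
tileup 30 err mm 61.1 deg 12.6 [ 1.0737 -0.46   -1.2687  2.38   -0.6575  0.138   1.7652]
tileup 30 err mm 61.1 deg 12.6 [ 1.0737 -0.46   -1.2687  2.38   -0.6567  0.138   1.7643]
tileup 37 err mm 43.8 deg 9.3 [ 1.0538 -0.46   -1.1868  2.38
[... 2587 characters left out ...]
653]
board 37 err mm 50.9 deg 10.4 [ 0.5073  0.246  -1.43    2.38    1.5859  0.6525 -0.2925]
board 37 err mm 50.9 deg 10.4 [ 0.5073  0.246  -1.43    2.38    1.586   0.6526 -0.2925]
board 45 err mm 32.1 deg 6.8 [ 0.6435  0.0327 -1.43    2.38    1.1921  0.361   0.0651]
board 45 err mm 32.1 deg 6.8 [ 0.6435  0.0328 -1.43    2.38    1.1923  0.3611  0.065 ]
board 52 err mm 15.5 deg 3.3 [ 0.729  -0.0959 -1.43    2.38    0.5725  0.2494  0.6668]
board 52 err mm 15.5 deg 3.3 [ 0.7289 -0.0956 -1.43    2.38    0.5736  0.2495  0.6657]
board 60 err mm 0.0 deg 0.0 [ 0.0074 -0.0604 -0.7267  2.38    0.4423  0.3471  0.8092]
board 60 err mm 0.0 deg 0.0 [ 0.0072 -0.0604 -0.7265  2.38    0.4424  0.3471  0.809 ]
```

```bash
sed -i 's/    return np.stack(\[np.cross(Y,z),Y,z\],1)/    return np.stack([-np.cross(Y,z),-Y,z],1)  # flipped half turn/' g.py
sed -i 's/np.arctan2(-Y\[0\],Y\[1\])/np.arctan2(Y[0],-Y[1])/; s/np.arcsin(Y\[2\])/np.arcsin(-Y[2])/' g.py
cat > t.py <<'E'
from kin import *;from g import goalR
q0=np.array([-.3,.0,0,2.2,.2,.6,-1.8])
for nm,gp,yaw,th in (("tileup",(.48,.03,.22),-2,65),("tileup",(.475,.03,.15),-2,60),("tile",(.475,.03,.0694),-2,60),("lift",(.475,.03,.15),-2,60),("mid",(.40,-.15,.2),4,60),("front",(.29,-.343,.15),10,60),("front",(.31,-.34,.10),10,60),("in",(.4165,-.323,.0914),10,60),("front",(.29,-.343,.15),10,60),("mid",(.40,0,.2),10,60),("board",(.42,.22,.12),24,60),("board",(.42,.22,.12),24,80)):
    v=ik(np.array(gp),goalR(yaw,th),q0,n=1,reg=.02,m=.02); print(nm,th,"err mm %.1f deg %.1f"%v[1:3],v[3]);q0=v[3]
E
python3 t.py; python3 g.py .48 .03 .22 -2 65
```

```text
tileup 65 err mm 0.0 deg 0.0 [-0.2378 -0.2758  0.0011  2.1971  0.1584  0.8044 -1.9283]
tileup 60 err mm 0.0 deg 0.0 [-0.2039 -0.2467 -0.0528  2.3653  0.2622  0.5333 -2.0572]
tile 60 err mm 0.5 deg 0.1 [ 0.7064 -0.0586 -0.9262  2.4     0.3069  0.2842 -2.1103]
lift 60 err mm 0.0 deg 0.0 [ 0.4768 -0.256  -0.6522  2.337  -0.0788  0.4979 -1.7462]
mid 60 err mm 0.0 deg 0.0 [ 0.4086 -0.4009  0.0279  2.3538 -0.3464  0.7521 -0.8624]
front 60 err mm 0.0 deg 0.0 [ 0.663  -0.0778  0.4556  2.2159 -0.5955  0.9331  0.07  ]
front 60 err mm 0.0 deg 0.0 [ 0.649   0.032   0.4395  2.25   -0.7222  0.831   0.1812]
in 60 err mm 0.0 deg 0.0 [ 0.5203  0.135   0.3408  2.1673 -0.7895  0.7195  0.0311]
front 60 err mm 0.0 deg 0.0 [ 0.6661 -0.0773  0.4527  2.2157 -0.5962  0.9333  0.0707]
mid 60 err mm 8.5 deg 1.3 [ 0.2379 -0.48   -0.2209  2.3963 -0.3026  0.7395 -1.2027]
board 60 err mm 0.0 deg 0.0 [ 0.1855 -0.2114 -0.7707  2.3702 -0.1267  0.4097 -1.6616]
board 80 err mm 0.0 deg 0.0 [ 0.1466  0.038  -0.7457  2.098   0.0755  0.8451 -1.7937]
t 5.45 gp [0.4689 0.0565 0.2025] yaw -178.45267541230183 theta 50.08786569311205 rollY -1.523106408392906 F [-0.9209 -0.6657 -0.095 ] T [-0.0741  0.8411 -0.0458] w 0.08700563178100285 
q [ 0.3302 -0.4456 -0.5384  2.4156 -0.2511  0.4306  1.5348]
row [-0.074 -0.137 -0.04 ] [-0.255  0.055 -1.959]
```

>>> play_rows:
  motion:
    - [-0.07, -0.14, -0.04, 0.02, 0.09, 0, 100]
    - [-0.07, -0.14, -0.04, 0.03, 0.167, 0, 100]
    - [-0.07, -0.14, -0.04, 0.03, 0.167, 0, 100]

```text
time: 5.82
ee_pos: [0.489, 0.031, 0.2037]
eef_rot: [-0.004, 0.976, -0.005, 0.216]
ft_force: [-0.3, -0.1, -0.7]
width: 0.0869
```

>>> play_rows:
  motion:
    - [0, 0, 0, 0, 0, 0.11, 100]
    - [0, 0, 0, 0, 0, 0.22, 100]
    - [0, 0, 0, 0, 0, 0.33, 100]
    - [0, 0, 0, 0, 0, 0.44, 100]
    - [0, 0, 0, 0, 0, 0.55, 100]

```text
time: 6.45
ee_pos: [0.4866, 0.0308, 0.2019]
eef_rot: [0.407, 0.888, 0.086, 0.198]
ft_force: [1.3, 0.4, -0.6]
width: 0.0869
```

>>> play_rows:
  motion:
    - [0, 0, 0, 0, 0, 0.11, 100]
    - [0, 0, 0, 0, 0, 0.22, 100]
    - [0, 0, 0, 0, 0, 0.33, 100]
    - [0, 0, 0, 0, 0, 0.44, 100]
    - [0, 0, 0, 0, 0, 0.55, 100]

```text
time: 7.08
ee_pos: [0.4865, 0.0307, 0.2019]
eef_rot: [0.741, 0.636, 0.161, 0.144]
ft_force: [-0.1, 0.4, 0.0]
width: 0.0873
```

>>> play_rows:
  motion:
    - [0, 0, 0, 0, 0, 0.11, 100]
    - [0, 0, 0, 0, 0, 0.22, 100]
    - [0, 0, 0, 0, 0, 0.33, 100]
    - [0, 0, 0, 0, 0, 0.44, 100]
    - [0, 0, 0, 0, 0, 0.55, 100]

```text
time: 7.7
ee_pos: [0.4864, 0.0305, 0.2019]
eef_rot: [0.939, 0.267, 0.206, 0.064]
ft_force: [0.5, -0.3, -0.6]
width: 0.0874
```

```bash
python3 g.py .475 .03 .22 -2 65 .475 .03 .14 -2 63
```

```text
t 7.7 gp [0.4784 0.0307 0.2192] yaw 29.187176965176896 theta 65.05612634120384 rollY -13.326916233303516 F [ 0.4876 -0.3476 -0.5538] T [0.0248 0.6035 0.0027] w 0.08742235770731066 
q [ 1.0088 -0.425  -0.9825  2.1579 -0.4649  0.8235 -0.7768]
row [-0.014 -0.004 -0.011] [-0.003 -0.     0.374]
row [-0.152 -0.094  0.352] [-0.009  0.021  0.374]
```

>>> play_rows:
  motion:
    - [0, 0, 0, 0, 0, 0.11, 100]
    - [0, 0, 0, 0, 0, 0.22, 100]
    - [0, 0, 0, 0, 0, 0.33, 100]
    - [-0.05, -0.03, 0.12, 0, 0.01, 0.374, 100]
    - [-0.15, -0.09, 0.35, 0, 0.02, 0.374, 100]

```text
time: 8.32
ee_pos: [0.4854, 0.0286, 0.1245]
eef_rot: [0.973, -0.013, 0.232, -0.001]
ft_force: [1.2, -0.9, -1.4]
width: 0.0874
```

```bash
python3 g.py .475 .03 .0694 -2 63
python3 -c "
from model import *
c=eyes.camera('wrist');im=c['image'][:,:,::-1].copy()
for d in eyes.landmark_of(c,'turner_grip')[:1]: print(d['p'],d['xy'],proj(c,[.48,.03,.066]))
u=fr(np.array([.604,.0255,.008]),np.deg2rad(-2));h=np.array([-.819,0,.574]);g=np.array([-.124,0,.058])
q=[u([x,y,.002]) for x,y in((-.05,-.04),(.05,-.04),(.05,.04),(-.05,.04),(-.05,-.04))]
for P,q in [(u(g-.054*h),u(g+.046*h))]+list(zip(q,q[1:])): cv2.line(im,tuple(int(v) for v in proj(c,P)),tuple(int(v) for v in proj(c,q)),(0,255,255),1)
cv2.imwrite('pics/w2.png',im)"
```

```text
t 8.325 gp [0.4768 0.0287 0.1415] yaw -1.4465674947679437 theta 63.113571568391144 rollY 0.4392823708061313 F [ 1.1526 -0.8876 -1.3927] T [-0.0423  0.685  -0.0562] w 0.08736070257575647 
q [ 1.1536 -0.3862 -1.1749  2.2849 -0.5808  0.5971 -1.2595]
row [-0.171 -0.002  0.317] [-0.007  0.001  0.003]
0.8 [260.0, 240.1] [261.9198 243.8219]
```

View pics/w2.png

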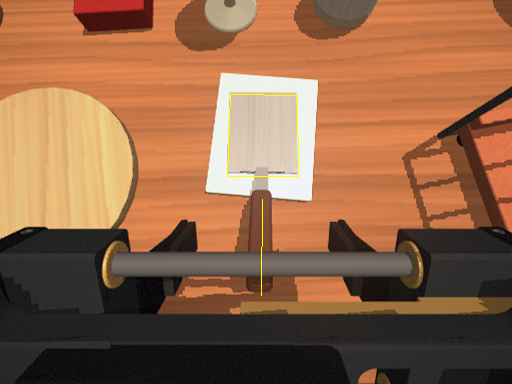

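The wrist view shows the handle at (260,240) and the blade outline matching the model within about 2 px. I'll descend and grip.

>>> play_rows:
  motion:
    - [-0.06, 0, 0.11, 0, 0, 0, 100]
    - [-0.11, 0, 0.21, 0, 0, 0, 100]
    - [-0.17, 0, 0.317, -0.007, 0, 0, 100]
    - [-0.17, 0, 0.317, -0.007, 0, 0, 100]

```text
time: 8.93
ee_pos: [0.4829, 0.0289, 0.0532]
eef_rot: [0.973, -0.015, 0.23, 0.004]
ft_force: [0.0, -1.4, -0.1]
width: 0.0873
```

```bash
python3 g.py .475 .0305 .0694 -2 63
```

```text
t 8.925 gp [0.4744 0.0291 0.0702] yaw -1.7461406687178234 theta 63.38108548786305 rollY -0.06357008515001829 F [ 0.0239 -1.3645 -0.056 ] T [-0.0858  0.716  -0.0333] w 0.08730588209492873 
q [ 1.308  -0.0827 -1.4651  2.3481  0.0312  0.3467 -1.8038]
row [ 0.001 -0.007  0.005] [-0.001  0.004  0.003]
```

>>> play_rows:
  motion:
    - [0, -0.005, 0.003, 0, 0, 0, 100]
    - [0, -0.005, 0.003, 0, 0, 0, 25]
    - [0, -0.005, 0.003, 0, 0, 0, 10]
    - [0, -0.005, 0.003, 0, 0, 0, 0]
    - [0, -0.005, 0.003, 0, 0, 0, 0]
  squeeze: 20

```text
time: 9.55
ee_pos: [0.4832, 0.0306, 0.0526]
eef_rot: [0.973, -0.015, 0.23, 0.003]
ft_force: [0.1, 0.5, -0.7]
width: 0.0545
```

>>> play_rows:
  motion:
    - [0, 0, 0, 0, 0, 0, 0]
    - [0, 0, 0, 0, 0, 0, 0]
    - [0, 0, 0, 0, 0, 0, 0]
  squeeze: 58

```text
time: 9.93
ee_pos: [0.4832, 0.0309, 0.0525]
eef_rot: [0.973, -0.015, 0.23, 0.002]
ft_force: [-0.6, -0.1, 0.2]
width: 0.025
```

```bash
python3 g.py .475 .0305 .11 -2 63 .475 .0305 .15 0 63
```

```text
t 9.925 gp [0.4747 0.0311 0.0695] yaw -1.6966746755135234 theta 63.407080337644395 rollY 0.1240363005497111 F [-0.641  -0.0877  0.158 ] T [-0.0436  0.6611 -0.0282] w 0.02498013251563749 
q [ 1.3039 -0.0687 -1.4679  2.3476  0.0673  0.3464 -1.8385]
row [ 0.093  0.003 -0.18 ] [-0.003  0.005  0.002]
row [ 0.182  0.001 -0.359] [ 0.007  0.005 -0.017]
```

>>> play_rows:
  motion:
    - [0, 0, 0, 0, 0, 0, 0]
    - [0, 0, 0, 0, 0, 0, 0]
    - [0, 0, 0, 0, 0, 0, 0]
    - [0, 0, 0, 0, 0, 0, 0]
  squeeze: 58

```text
time: 10.42
ee_pos: [0.4832, 0.0309, 0.0525]
eef_rot: [0.973, -0.015, 0.23, 0.002]
ft_force: [0.3, 0.4, 0.1]
width: 0.0195
```

>>> play_rows:
  motion:
    - [0.02, 0, -0.045, 0, 0, 0, 0]
    - [0.046, 0, -0.09, 0, 0, 0, 0]
    - [0.093, 0, -0.18, 0, 0, 0, 0]
    - [0.18, 0, -0.36, 0, 0, 0, 0]
    - [0.18, 0, -0.36, 0, 0, 0, 0]

```text
time: 11.05
ee_pos: [0.4846, 0.0311, 0.1357]
eef_rot: [0.973, -0.014, 0.232, 0.003]
ft_force: [-1.1, 0.5, -2.1]
width: 0.0197
```

```bash
python3 g.py .475 .0305 .145 -2 63 .42 -.12 .2 4 63
python3 - <<'E'
from model import *
from g import now
s,p,R=now()
for n in("scene","top"):
    c=eyes.camera(n)
    d=eyes.landmark_of(c,"turner_edge");print(n,d[:1],proj(c,p-.019*R[:,2]+Ro.from_euler('z',-1.7,degrees=True).apply([.179,0,-.0615])))
save(eyes.camera("wrist"),"w3")
E
```

```text
t 11.05 gp [0.476  0.0314 0.1526] yaw -1.6488370700332697 theta 63.15041995495421 rollY 0.06150386317313848 F [-1.1195  0.4926 -2.0766] T [-0.0178  1.0695  0.0237] w 0.019732786925647186 
q [ 0.8986 -0.3025 -0.9907  2.2769 -0.3317  0.585  -1.4946]
row [-0.021  0.005  0.032] [-0.002  0.002  0.003]
row [-0.123  0.76  -0.329] [ 0.028  0.002 -0.056]
scene [{'xy': [232.5, 222.0], 'p': 0.78}] [234.6894 221.8567]
top [{'xy': [244.4, 159.9], 'p': 0.58}] [246.9856 160.3372]
```

View pics/w3.png

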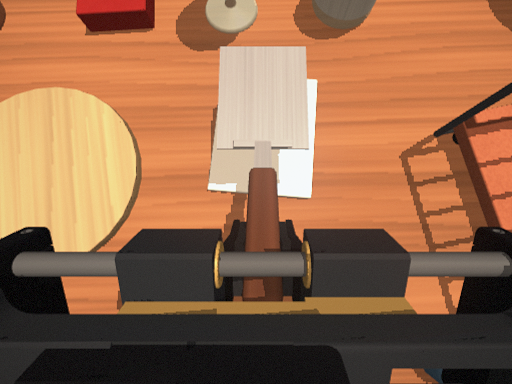

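Held well: the blade is level at (263,100) in the wrist view and the grip is 19.7 mm wide. Next, check that the path to the stand is feasible.

```bash
cat > t.py <<'E'
from kin import *;from g import goalR
from model import *
q0=r.read_state()["joint_positions"];s=fr(np.array([.527,-.319,.03]),YS)
W=[("mid",(.40,-.10,.16),2,63),("mid2",(.32,-.25,.16),6,63)]
for x in (-.285,-.265,-.2,-.15,-.108): W.append(("in%d"%(x*1000),s((x,.014,.062)),10,63))
W+=[("in",s((-.108,.014,.092)),10,61),("out",s((-.29,.014,.092)),10,61),("mid2",(.32,-.25,.18),6,61),("mid",(.42,0,.18),10,61),("board",(.40,.20,.12),24,61),("board",(.40,.2,.12),24,80)]
for nm,gp,yaw,th in W:
    v=ik(np.array(gp),goalR(yaw,th),q0,n=1,reg=.02,m=.02); print(nm,np.round(gp,4),th,"err mm %.1f deg %.1f"%v[1:3],v[3]);q0=v[3]
E
python3 t.py;python3 g.py .4 -.1 .165 2 63.4 .32 -.25 .165 6 63.4
```

```text
mid [ 0.4  -0.1   0.16] 63 err mm 0.0 deg 0.0 [ 0.8226 -0.3979 -0.4832  2.3999 -0.5405  0.7143 -0.8595]
mid2 [ 0.32 -0.25  0.16] 63 err mm 0.0 deg 0.0 [ 0.9692 -0.2597 -0.0988  2.3316 -0.5504  0.8679 -0.2768]
in-285 [ 0.2439 -0.3547  0.092 ] 63 err mm 0.0 deg 0.0 [ 1.143   0.0352  0.0678  2.2421 -0.624   0.8745  0.2247]
in-265 [ 0.2636 -0.3512  0.092 ] 63 err mm 0.0 deg 0.0 [ 1.1164  0.0404  0.0441  2.2366 -0.6293  0.8521  0.1833]
in-200 [ 0.3276 -0.3399  0.092 ] 63 err mm 0.0 deg 0.0 [ 1.0293  0.0712 -0.0255  2.2035 -0.6347  0.7821  0.0471]
in-150 [ 0.3768 -0.3313  0.092 ] 63 err mm 0.0 deg 0.0 [ 0.9621  0.1076 -0.0694  2.1631 -0.6242  0.7331 -0.0599]
in-108 [ 0.4182 -0.324   0.092 ] 63 err mm 0.0 deg 0.0 [ 0.9045  0.1452 -0.0978  2.1199 -0.6048  0.697  -0.1513]
in [ 0.4182 -0.324   0.122 ] 61 err mm 0.0 deg 0.0 [ 0.92    0.0959 -0.0919  2.1124 -0.6293  0.7496 -0.1377]
out [ 0.239  -0.3556  0.122 ] 61 err mm 0.0 deg 0.0 [ 1.1326 -0.0126  0.1156  2.226  -0.6286  0.9498  0.2314]
mid2 [ 0.32 -0.25  0.18] 61 err mm 0.0 deg 0.0 [ 1.0623 -0.2895 -0.1529  2.3189 -0.6042  0.9169 -0.2278]
mid [0.42 0.   0.18] 61 err mm 0.0 deg 0.0 [ 0.7486 -0.48   -0.6315  2.3869 -0.6322  0.7378 -0.9049]
board [0.4  0.2  0.12] 61 err mm 0.2 deg 0.0 [ 0.7064 -0.48   -1.1255  2.4    -0.8088  0.5625 -1.0236]
board [0.4  0.2  0.12] 80 err mm 0.1 deg 0.0 [ 0.9502 -0.0793 -1.45    2.1404 -0.0857  0.8379 -1.6063]
t 11.3 gp [0.4738 0.0309 0.1486] yaw -1.6963867732431028 theta 63.5443713556671 rollY 0.14096148784356632 F [-0.2719  0.7875 -1.7176] T [-0.0411  1.0885  0.0254] w 0.019636199038157682 
q [ 0.9031 -0.2974 -0.996   2.2811 -0.3299  0.5834 -1.4959]
row [-0.275  0.662 -0.231] [ 0.017  0.002 -0.037]
row [-0.613  1.421 -0.401] [ 0.037  0.002 -0.077]
```

>>> play_rows:
  motion:
    - [-0.05, 0.22, -0.06, 0.005, 0, -0.01, 0]
    - [-0.1, 0.44, -0.12, 0.01, 0, -0.02, 0]
    - [-0.14, 0.66, -0.17, 0.017, 0, -0.037, 0]
    - [-0.14, 0.66, -0.17, 0.017, 0, -0.037, 0]

```text
time: 11.8
ee_pos: [0.4378, -0.1028, 0.1495]
eef_rot: [0.973, 0.014, 0.229, -0.004]
ft_force: [0.3, -0.1, -2.0]
width: 0.0196
```

```bash
python3 g.py .33 -.25 .165 6 63.4 .25 -.3536 .15 10 63.4
```

```text
t 11.8 gp [ 0.4293 -0.1031  0.1665] yaw 1.6806298345171589 theta 63.47882606993602 rollY 0.08742703052853718 F [ 0.261  -0.1143 -2.0267] T [-0.0414  0.9963  0.0225] w 0.01959323063319142 
q [ 0.8028 -0.317  -0.4983  2.3307 -0.4669  0.6945 -0.9475]
row [-0.466  0.717 -0.225] [ 0.021  0.001 -0.043]
row [-0.871  1.22  -0.344] [ 0.04   0.001 -0.083]
```

```bash
cat > t3.py <<'E'
from kin import *;from g import goalR
from model import *
q0=r.read_state()["joint_positions"];s=fr(np.array([.527,-.319,.03]),YS)
W=[("up",(.429,-.103,.255),2,63.4),("m",(.40,-.2,.255),5,63.4),("f",s((-.295,.014,.225)),10,63.4),("d",s((-.295,.014,.14)),10,63.4),("d",s((-.295,.014,.065)),10,63.4)]
for nm,gp,yaw,th in W:
    v=ik(np.array(gp),goalR(yaw,th),q0,n=1,reg=.02,m=.02); print(nm,np.round(gp,4),th,"err mm %.1f deg %.1f"%v[1:3],v[3]);q0=v[3]
E
python3 t3.py;python3 g.py .429 -.103 .255 2 63.4  .4 -.2 .255 5 63.4 .2340 -.3565 .255 10 63.4
```

```text
up [ 0.429 -0.103  0.255] 63.4 err mm 0.0 deg 0.0 [ 0.8166 -0.4158 -0.4528  2.2007 -0.445   0.9214 -0.9762]
m [ 0.4   -0.2    0.255] 63.4 err mm 0.0 deg 0.0 [ 0.8688 -0.3207 -0.2463  2.1586 -0.4546  0.9762 -0.6657]
f [ 0.2341 -0.3564  0.255 ] 63.4 err mm 0.0 deg 0.0 [ 1.0716 -0.1864  0.1413  2.0577 -0.4605  1.2148 -0.0333]
d [ 0.2341 -0.3564  0.17  ] 63.4 err mm 0.0 deg 0.0 [ 1.0696 -0.0977  0.1536  2.1717 -0.5176  1.0437  0.0864]
d [ 0.2341 -0.3564  0.095 ] 63.4 err mm 0.0 deg 0.0 [ 1.0749  0.0228  0.1569  2.2443 -0.609   0.891   0.2293]
t 11.8 gp [ 0.4293 -0.1031  0.1665] yaw 1.6806298345171589 theta 63.47882606993602 rollY 0.08742703052853718 F [ 0.261  -0.1143 -2.0267] T [-0.0414  0.9963  0.0225] w 0.01959323063319142 
q [ 0.8028 -0.317  -0.4983  2.3307 -0.4669  0.6945 -0.9475]
row [ 0.196 -0.001 -0.396] [ 0.001  0.001 -0.004]
row [ 0.054  0.477 -0.468] [ 0.016  0.001 -0.033]
row [-0.708  1.231 -0.85 ] [ 0.04   0.001 -0.083]
```

>>> play_rows:
  motion:
    - [0.1, 0, -0.2, 0, 0, 0, 0]
    - [0.2, 0, -0.4, 0, 0, 0, 0]
    - [0.12, 0.24, -0.43, 0.008, 0, -0.017, 0]
    - [0.054, 0.477, -0.468, 0.016, 0, -0.033, 0]
    - [0.054, 0.477, -0.468, 0.016, 0, -0.033, 0]

```text
time: 12.42
ee_pos: [0.409, -0.199, 0.2378]
eef_rot: [0.972, 0.042, 0.229, -0.01]
ft_force: [1.0, 1.6, -1.1]
width: 0.0194
```

```bash
python3 g.py .2340 -.3565 .255 10 63.4 .2340 -.3565 .15 10 63.4
```

```text
t 12.425 gp [ 0.4006 -0.1998  0.2548] yaw 5.003057775766279 theta 63.50682601876487 rollY 0.05748234079865014 F [ 0.9781  1.5912 -1.066 ] T [-0.0413  0.9979  0.057 ] w 0.019366765082497052 
q [ 0.8505 -0.3184 -0.2335  2.157  -0.4463  0.9756 -0.6749]
row [-0.803  0.704 -0.402] [ 0.024  0.001 -0.05 ]
row [-1.037  0.705  0.068] [ 0.024  0.001 -0.05 ]
```

>>> play_rows:
  motion:
    - [-0.2, 0.17, -0.1, 0.006, 0, -0.012, 0]
    - [-0.4, 0.35, -0.2, 0.012, 0, -0.025, 0]
    - [-0.6, 0.53, -0.3, 0.018, 0, -0.037, 0]
    - [-0.8, 0.704, -0.402, 0.024, 0, -0.05, 0]
    - [-0.8, 0.704, -0.402, 0.024, 0, -0.05, 0]

```text
time: 13.05
ee_pos: [0.2427, -0.3553, 0.2387]
eef_rot: [0.97, 0.085, 0.228, -0.019]
ft_force: [0.6, 0.3, -2.6]
width: 0.0195
```

```bash
python3 g.py .2340 -.3565 .12 10 63.4 .2340 -.3565 .0945 10 63.4
```

```text
t 13.05 gp [ 0.2344 -0.3567  0.2557] yaw 9.95682755737219 theta 63.51117712150878 rollY -0.06699788154303397 F [ 0.5881  0.2572 -2.6322] T [-0.1396  0.969  -0.0252] w 0.019465459960565347 
q [ 0.992  -0.1948  0.2099  2.0591 -0.4424  1.2103 -0.0516]
row [-0.304 -0.002  0.606] [ 0.001  0.001 -0.   ]
row [-0.361 -0.003  0.72 ] [ 0.001  0.001 -0.   ]
```

>>> play_rows:
  motion:
    - [-0.1, 0, 0.2, 0, 0, 0, 0]
    - [-0.2, 0, 0.4, 0, 0, 0, 0]
    - [-0.304, 0, 0.606, 0, 0, 0, 0]
    - [-0.304, 0, 0.606, 0, 0, 0, 0]

```text
time: 13.55
ee_pos: [0.2447, -0.3502, 0.101]
eef_rot: [0.97, 0.087, 0.228, -0.023]
ft_force: [0.3, 0.4, -1.3]
width: 0.0196
```

```bash
cat > look.py <<'E'
import sys
from model import *
from g import now
n,name=sys.argv[1:3];r0,r1,c0,c1=map(int,sys.argv[3:7])
s,p,R=now();gp=p-.019*R[:,2];th=np.arcsin(-R[2,2])-np.deg2rad(63.4);yw=np.arctan2(R[0,1],-R[1,1])
U=Ro.from_euler('zy',[yw,th]).as_matrix()
T=lambda v:gp+U@(np.array(v)+[.129,0,-.0615])
c=eyes.camera(n);k=min(800/(c1-c0),600/(r1-r0))
im=cv2.resize(c["image"][r0:r1,c0:c1,::-1],None,fx=k,fy=k,interpolation=cv2.INTER_CUBIC).copy()
def poly(P,col): cv2.polylines(im,[np.array([(proj(c,q)-[c0,r0]+.5)*k for q in P]).astype(np.int32)],True,col,1)
poly([T(v) for v in((-.05,-.04,.002),(.05,-.04,.002),(.05,.04,.002),(-.05,.04,.002))],(255,255,0))
st=fr(ST,YS);poly([st((x,y,0)) for x,y in((-.115,-.105),(.1,-.105),(.1,.105),(-.115,.105))],(255,0,0))
print("edge in stand",Ro.from_euler('z',-YS).apply(T((.05,0,0))-ST)*1000,"bread",[ (np.round(Ro.from_euler('z',-YS).apply(onz(c,d["xy"],.0355)-ST)*1000),d["p"]) for d in eyes.landmark_of(c,"crispbread_mid")[:1]])
print("edge net",[ (np.round(d["xy"],1),proj(c,T((.05,0,0)))) for d in eyes.landmark_of(c,"turner_edge")[:1]])
cv2.imwrite(f"pics/{name}.png",im)
E
python3 look.py scene l1 40 190 80 280; python3 g.py .2340 -.3565 .0945 10 63.4
```

```text
edge in stand [-113.0529   19.3296   26.0449] bread [(array([-20.,  16.,   5.]), 0.78)]
edge net [(array([206.5,  99.9]), array([209.6163, 100.2284]))]
t 13.7 gp [ 0.2373 -0.3555  0.1226] yaw 10.299717001156 theta 63.37130909217368 rollY -0.22075647980469246 F [ 0.1061 -0.1814 -1.6002] T [-0.2539  1.0167 -0.029 ] w 0.019769756678498715 
q [ 0.9775 -0.0325  0.2425  2.2257 -0.5668  0.9415  0.1682]
row [-0.078  0.002  0.118] [ 0.001 -0.     0.004]
```

View pics/l1.png

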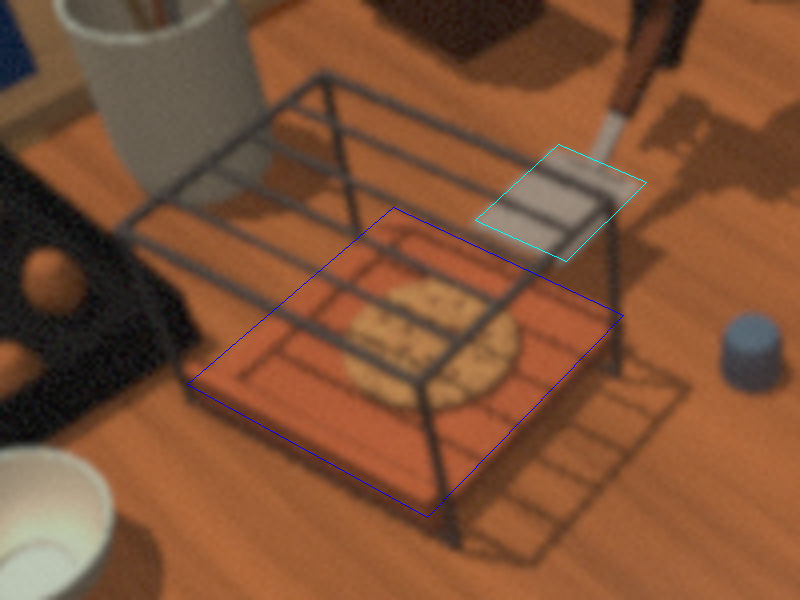

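```bash
python3 g.py .2399 -.3549 .0985 10 64.9
```

```text
t 13.7 gp [ 0.2373 -0.3555  0.1226] yaw 10.299717001156 theta 63.37130909217368 rollY -0.22075647980469246 F [ 0.1061 -0.1814 -1.6002] T [-0.2539  1.0167 -0.029 ] w 0.019769756678498715 
q [ 0.9775 -0.0325  0.2425  2.2257 -0.5668  0.9415  0.1682]
row [-0.044 -0.001  0.114] [ 0.001 -0.017  0.004]
```

>>> play_rows:
  motion:
    - [-0.02, 0, 0.06, 0, -0.017, 0, 0]
    - [-0.044, 0, 0.11, 0, -0.017, 0.004, 0]
    - [-0.044, 0, 0.11, 0, -0.017, 0.004, 0]
    - [-0.044, 0, 0.11, 0, -0.017, 0.004, 0]

```text
time: 14.2
ee_pos: [0.2465, -0.3532, 0.0803]
eef_rot: [0.973, 0.084, 0.216, -0.019]
ft_force: [0.2, -0.6, -1.5]
width: 0.0195
```

```bash
python3 g.py .2399 -.3549 .0965 10 64.9
```

```text
t 14.2 gp [ 0.2386 -0.3546  0.0975] yaw 9.93369285204257 theta 64.94131756042418 rollY 0.044571662064567405 F [ 0.1762 -0.5578 -1.4949] T [-0.2236  1.03    0.0247] w 0.01946293817142699 
q [ 0.9659  0.0072  0.2331  2.2426 -0.5685  0.8857  0.1656]
row [0.004 0.003 0.007] [-0.     0.    -0.001]
```

>>> play_rows:
  motion:
    - [-0.001, 0, 0.0025, 0, 0, 0, 0]
    - [-0.002, 0, 0.005, 0, 0, 0, 0]
    - [-0.002, 0, 0.005, 0, 0, 0, 0]

```text
time: 14.58
ee_pos: [0.2466, -0.3532, 0.0793]
eef_rot: [0.973, 0.084, 0.216, -0.019]
ft_force: [-0.1, -0.9, -1.9]
width: 0.0194
```

>>> play_rows:
  motion:
    - [-0.001, 0, 0.0025, 0, 0, 0, 0]
    - [-0.002, 0, 0.005, 0, 0, 0, 0]
    - [-0.002, 0, 0.005, 0, 0, 0, 0]

```text
time: 14.95
ee_pos: [0.2467, -0.3534, 0.0784]
eef_rot: [0.972, 0.084, 0.216, -0.019]
ft_force: [-2.8, 0.2, 3.6]
width: 0.0198
```

```bash
python3 g.py .2399 -.3549 .0965 10 64.9
```

```text
t 14.95 gp [ 0.2388 -0.3548  0.0956] yaw 9.918899268586477 theta 64.91766013160368 rollY 0.008359557856407997 F [-2.7562  0.1538  3.5549] T [0.0947 0.4796 0.1409] w 0.019816555240423795 
q [ 0.966   0.0109  0.2333  2.244  -0.5724  0.8812  0.1703]
row [ 0.007  0.001 -0.002] [ 0.     0.    -0.001]
```

>>> play_rows:
  motion:
    - [0.0544, 0, 0.0254, 0, 0, 0, 0]
    - [0.1087, 0, 0.0509, 0, 0, 0, 0]
    - [0.163, 0, 0.0763, 0, 0, 0, 0]
    - [0.2175, 0, 0.1018, 0, 0, 0, 0]
    - [0.272, 0, 0.127, 0, 0, 0, 0]

```text
time: 15.58
ee_pos: [0.3066, -0.3428, 0.0783]
eef_rot: [0.973, 0.085, 0.216, -0.019]
ft_force: [-5.3, -0.4, 5.0]
width: 0.0198
```

```bash
python3 look.py scene l2 40 190 80 280;python3 g.py .3371 -.3374 .0956 10 64.9
```

```text
edge in stand [-51.8931  14.9568  -0.7178] bread [(array([-6., 14.,  5.]), 0.67)]
edge net [(array([194.6, 117.7]), array([196.1329, 119.4572]))]
t 15.725 gp [ 0.299  -0.3437  0.0955] yaw 10.030056038438223 theta 64.90188723017044 rollY 0.024585424953715837 F [ 2.3715 -0.0886  1.2161] T [-0.0805 -0.5216 -0.1107] w 0.019572429424570773 
q [ 0.8883  0.0361  0.1618  2.2189 -0.5858  0.8207  0.0452]
row [0.175 0.002 0.081] [-0.  0.  0.]
```

>>> play_rows:
  motion:
    - [0.0544, 0, 0.0254, 0, 0, 0, 0]
    - [0.1087, 0, 0.0509, 0, 0, 0, 0]
    - [0.163, 0, 0.0763, 0, 0, 0, 0]
    - [0.2175, 0, 0.1018, 0, 0, 0, 0]
    - [0.272, 0, 0.127, 0, 0, 0, 0]

```text
time: 16.35
ee_pos: [0.3647, -0.3329, 0.0782]
eef_rot: [0.973, 0.084, 0.216, -0.019]
ft_force: [-6.1, -1.6, 6.2]
width: 0.0197
```

```bash
python3 look.py scene l2 40 190 80 280;python3 g.py .4 -.3 .0956 10 64.9
```

```text
edge in stand [ 6.9891 14.3526 -0.8216] bread [(array([23., 13.,  5.]), 0.64)]
edge net []
t 16.5 gp [ 0.3576 -0.3338  0.0955] yaw 9.959770348384794 theta 64.91194847894145 rollY 0.012762407235225814 F [ 2.8734 -0.3441  1.673 ] T [-0.2516 -0.4814 -0.2354] w 0.01948669184093873 
q [ 0.8149  0.0774  0.1023  2.1748 -0.5855  0.7666 -0.078 ]
row [ 0.216 -0.13   0.101] [ 0.  0. -0.]
```

View pics/l2.png

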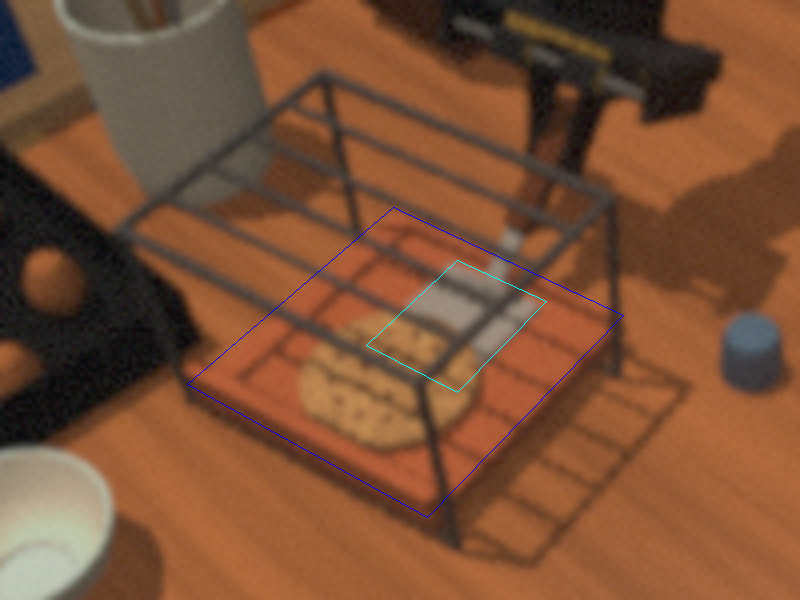

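View 9 shows the blade partly under the bread, which is almost at the lip and centred sideways. I'll keep going in.

>>> play_rows:
  motion:
    - [0.0453, 0, 0.0212, 0, 0, 0, 0]
    - [0.0906, 0, 0.0424, 0, 0, 0, 0]
    - [0.136, 0, 0.0636, 0, 0, 0, 0]
    - [0.136, 0, 0.0636, 0, 0, 0, 0]

```text
time: 17.0
ee_pos: [0.3949, -0.3275, 0.0784]
eef_rot: [0.972, 0.084, 0.216, -0.019]
ft_force: [3.1, -1.5, 1.1]
width: 0.0193
```

```bash
python3 look.py scene l3 40 190 80 280;python3 g.py .4 -.3 .0956 10 64.9
```

```text
edge in stand [37.7198 14.6284 -0.5843] bread [(array([18.,  1.,  5.]), 0.97)]
edge net []
t 17.15 gp [ 0.3868 -0.3288  0.0955] yaw 9.916073179247716 theta 64.91515122282442 rollY 0.015662873111072798 F [ 2.491  -2.4392  0.6113] T [-0.4118 -0.5854 -0.3266] w 0.01933257976595797 
q [ 0.7789  0.103   0.0773  2.1463 -0.5797  0.7428 -0.1394]
row [ 0.082 -0.13   0.038] [ 0.     0.    -0.001]
```

```bash
cat > br.py <<'E'
from model import *
import sys
z=float(sys.argv[1]) if len(sys.argv)>1 else .0355
for n in("scene","top"):
    c=eyes.camera(n)
    for d in eyes.regions_of(c,"crispbread_mid")[:1]:
        ys,xs=np.nonzero(d["region"]);P=np.array([onz(c,(x,y),z)[:2] for x,y in zip(xs,ys)])*1000
        ce,rad=cv2.minEnclosingCircle(P.astype(np.float32));q=np.array([*ce,0])/1000-[*ST[:2],0]
        print(n,round(d["p"],2),len(xs),"world",np.round(ce,1),round(rad,1),"stand",np.round(Ro.from_euler('z',-YS).apply(q)*1000,1))
E
python3 br.py
```

```text
scene 0.96 986 world [ 547.1 -304.9] 63.2 stand [22.2 10.4  0. ]
top 0.87 1083 world [ 548.4 -302.9] 59.4 stand [23.8 12.1  0. ]
```

View pics/l3.png

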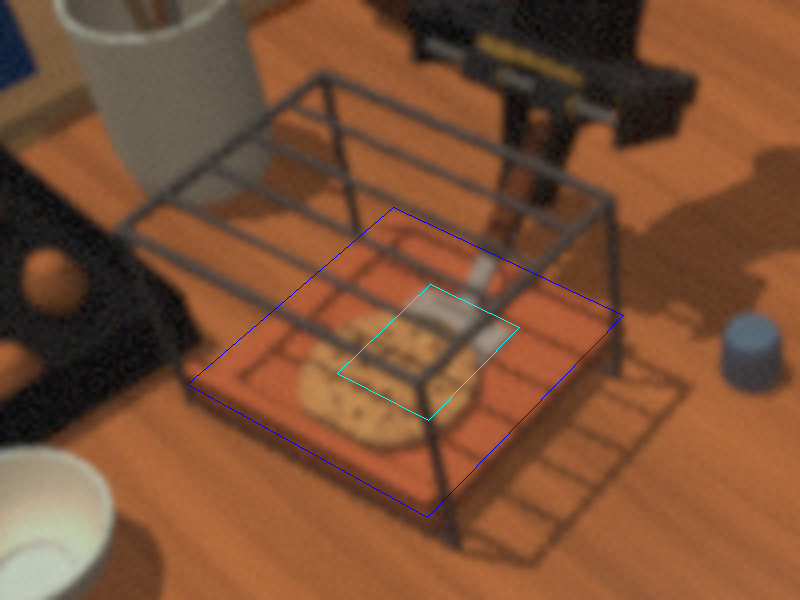

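The bread is at the lip, around (23,11) mm in the stand frame, and the blade keeps sliding under it. I'll do the last 28 mm.

>>> play_rows:
  motion:
    - [0.0317, 0, 0.0148, 0, 0, 0, 0]
    - [0.0634, 0, 0.0297, 0, 0, 0, 0]
    - [0.0951, 0, 0.0445, 0, 0, 0, 0]
    - [0.127, 0, 0.0594, 0, 0, 0, 0]
    - [0.127, 0, 0.0594, 0, 0, 0, 0]

```text
time: 17.98
ee_pos: [0.4221, -0.3227, 0.0782]
eef_rot: [0.973, 0.084, 0.216, -0.019]
ft_force: [-1.1, -0.9, 3.2]
width: 0.02
```

```bash
python3 br.py; python3 g.py .4144 -.3239 .1055 10 61.4
```

```text
scene 0.74 1072 world [ 548.5 -307.5] 66.0 stand [23.2  7.6  0. ]
top 0.95 1308 world [ 549.1 -304. ] 60.3 stand [24.3 10.9  0. ]
t 18.175 gp [ 0.4141 -0.324   0.0954] yaw 9.916072781629282 theta 64.94192415067677 rollY 0.020499333922800685 F [-0.7932 -2.9733  3.7183] T [-0.4983 -0.2139 -0.3604] w 0.019489168593196764 
q [ 0.7449  0.1298  0.0572  2.1158 -0.5705  0.7232 -0.1965]
row [ 0.029 -0.    -0.045] [ 0.     0.039 -0.001]
```

>>> play_rows:
  motion:
    - [0.002, 0, -0.006, 0, 0.008, 0, 0]
    - [0.007, 0, -0.015, 0, 0.016, 0, 0]
    - [0.014, 0, -0.025, 0, 0.024, 0, 0]
    - [0.021, 0, -0.035, 0, 0.032, 0, 0]
    - [0.029, 0, -0.045, 0, 0.039, 0, 0]

```text
time: 18.8
ee_pos: [0.4238, -0.3221, 0.0891]
eef_rot: [0.965, 0.084, 0.246, -0.022]
ft_force: [-0.3, 0.8, -3.1]
width: 0.0195
```

```bash
python3 br.py .055; python3 look.py scene l4 40 190 80 280; python3 g.py .4144 -.3239 .1155 10 60.4
```

```text
scene 0.85 879 world [ 552.3 -304.6] 61.1 stand [27.4  9.8  0. ]
top 0.82 1306 world [ 553.3 -303.2] 61.3 stand [28.6 11.   0. ]
edge in stand [69.6021 14.2532 20.2633] bread [(array([16., -6.,  5.]), 0.95)]
edge net []
t 19.15 gp [ 0.4147 -0.3237  0.1055] yaw 9.953794474251437 theta 61.42992252024495 rollY 0.026182999941940586 F [-0.7164 -0.7891 -2.8175] T [-0.2678  1.343   0.0228] w 0.01972587565078097 
q [ 0.7786  0.1115  0.0565  2.1342 -0.6637  0.7289 -0.0964]
row [ 0.024  0.001 -0.045] [-0.     0.011 -0.001]
```

View pics/l4.png

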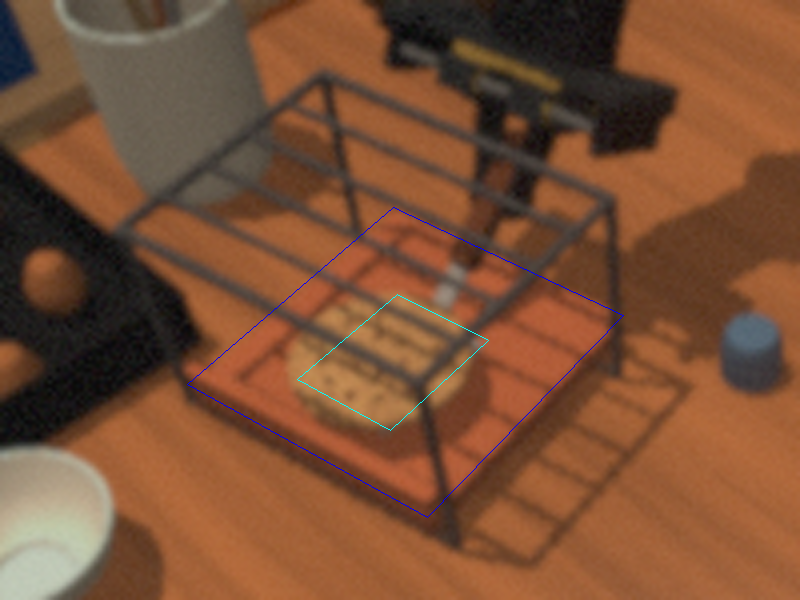

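The bread is clear of the stone and sitting on the blade, with its shadow visible below it. I'll draw it out slowly.

>>> play_rows:
  motion:
    - [-0.026, 0, -0.014, 0, 0, 0, 0]
    - [-0.079, 0, -0.043, 0, 0, 0, 0]
    - [-0.149, 0, -0.081, 0, 0, 0, 0]
    - [-0.228, 0, -0.124, 0, 0, 0, 0]
    - [-0.307, 0, -0.1675, 0, 0, 0, 0]

```text
time: 19.77
ee_pos: [0.3532, -0.3346, 0.0889]
eef_rot: [0.965, 0.084, 0.246, -0.021]
ft_force: [0.0, 0.4, -2.6]
width: 0.02
```

>>> play_rows:
  motion:
    - [-0.079, 0, -0.043, 0, 0, 0, 0]
    - [-0.158, 0, -0.086, 0, 0, 0, 0]
    - [-0.237, 0, -0.129, 0, 0, 0, 0]
    - [-0.316, 0, -0.172, 0, 0, 0, 0]
    - [-0.386, 0, -0.2106, 0, 0, 0, 0]

```text
time: 20.4
ee_pos: [0.2669, -0.3497, 0.089]
eef_rot: [0.965, 0.084, 0.246, -0.022]
ft_force: [-0.9, 0.2, -3.0]
width: 0.0192
```

>>> play_rows:
  motion:
    - [-0.066, 0, -0.036, 0, 0, 0, 0]
    - [-0.123, 0, -0.067, 0, 0, 0, 0]
    - [-0.165, 0, -0.09, 0, 0, 0, 0]
    - [-0.18, 0, -0.098, 0, 0, 0, 0]

```text
time: 20.9
ee_pos: [0.2272, -0.3567, 0.0889]
eef_rot: [0.965, 0.084, 0.246, -0.022]
ft_force: [0.3, -0.7, -4.8]
width: 0.0197
```

```bash
python3 br.py .055; python3 look.py scene l5 40 190 80 280; python3 g.py .2213 -.3587 .26 10 61.4
```

```text
scene 0.84 656 world [ 354.3 -344.4] 63.8 stand [-174.5    4.9    0. ]
top 0.76 1803 world [ 356.2 -337.8] 62.5 stand [-171.4   11.1    0. ]
edge in stand [-128.9963   14.665    20.2459] bread [(array([-198.,   -8.,    5.]), 0.72)]
edge net []
t 21.25 gp [ 0.2191 -0.3579  0.1056] yaw 9.979308137080224 theta 61.42486791988592 rollY 0.028347485954626394 F [-0.1893 -0.9222 -2.2549] T [-0.2655  1.3669  0.01  ] w 0.019350887943016787 
q [ 1.0291  0.0044  0.2669  2.248  -0.6319  0.94    0.2931]
row [ 0.378  0.005 -0.673] [-0.  0. -0.]
```

```bash
cat > t4.py <<'E'
from kin import *;from g import goalR
from model import *
q0=r.read_state()["joint_positions"]
d=lambda y:np.array([np.cos(np.deg2rad(y)),np.sin(np.deg2rad(y)),0])
for Y in (40,60,75):
  print(Y);q0=r.read_state()["joint_positions"]
  W=[("up",(.2191,-.3579,.255),10,61.4),("m",(.35,-.22,.255),20,61.4),("m",(.42,-.1,.255),Y*.6,61.4),("m",(.45,0,.24),Y,61.4)]
  B=np.array([.562,.2765,0])
  for k,z,th in ((.139,.15,61.4),(.139,.09,61.4),(.139,.12,81),(.2,.12,81),(.25,.12,81),(.25,.2,70)): W.append((str(k),B-k*d(Y)+[0,0,z],Y,th))
  W+=[("back",(.45,.05,.2),0,63.4),("tile",(.4747,.0311,.0695),-1.7,63.4)]
  for nm,gp,yaw,th in W:
    v=ik(np.array(gp),goalR(yaw,th),q0,n=1,reg=.02,m=.02); print(nm,np.round(gp,3),th,"err mm %.1f deg %.1f"%v[1:3],v[3]);q0=v[3]
E
python3 t4.py
```

```text
40
up [ 0.219 -0.358  0.255] 61.4 err mm 0.0 deg 0.0 [ 1.0549 -0.194   0.2136  2.0725 -0.4838  1.2292  0.0278]
m [ 0.35  -0.22   0.255] 61.4 err mm 0.0 deg 0.0 [ 0.8896 -0.2958 -0.0692  2.1571 -0.5323  1.1293 -0.2051]
m [ 0.42  -0.1    0.255] 61.4 err mm 0.0 deg 0.0 [ 0.7803 -0.3429 -0.3047  2.1816 -0.5731  1.0303 -0.4389]
m [0.45 0.   0.24] 61.4 err mm 0.0 deg 0.0 [ 0.6613 -0.2714 -0.4138  2.1566 -0.6097  1.008  -0.3541]
0.139 [0.456 0.187 0.15 ] 61.4 err mm 0.0 deg 0.0 [ 0.5245 -0.176  -0.8246  2.2573 -0.5607  0.6001 -0.7923]
0.139 [0.456 0.187 0.09 ] 61.4 err mm 0.0 deg 0.0 [ 0.5032 -0.0269 -0.8556  2.3136 -0.4686  0.4101 -0.8391]
0.139 [0.456 0.187 0.12 ] 81 err mm 0.0 deg 0.0 [ 0.3047  0.1142 -0.7858  2.0351  0.0594  0.873  -1.3789]
0.2 [0.409 0.148 0.12 ] 81 err mm 0.0 deg 0.0 [ 0.3423 -0.0503 -0.7309  2.164  -0.1062  0.8679 -1.2005]
0.25 [0.37  0.116 0.12 ] 81 err mm 0.0 deg 0.0 [ 0.3423 -0.183  -0.6536  2.2635 -0.2196  0.8889 -1.0567]
0.25 [0.37  0.116 0.2  ] 70 err mm 0.0 deg 0.0 [ 0.2691 -0.4192 -0.4478  2.2896 -0.4301  0.9645 -0.8443]
back [0.45 0.05 0.2 ] 63.4 err mm 0.0 
[... 2018 characters left out ...]
0.0 deg 0.0 [ 0.3401  0.272  -0.451   2.0033 -0.5084  0.7802 -0.0025]
0.139 [0.526 0.142 0.12 ] 81 err mm 0.0 deg 0.0 [ 0.0838  0.2428 -0.3902  1.8664 -0.0509  0.9676 -0.5269]
0.2 [0.51  0.083 0.12 ] 81 err mm 0.0 deg 0.0 [ 0.1699  0.1913 -0.357   1.9242 -0.0914  0.9726 -0.3917]
0.25 [0.497 0.035 0.12 ] 81 err mm 0.0 deg 0.0 [ 0.2383  0.159  -0.3225  1.9591 -0.1176  0.982  -0.2779]
0.25 [0.497 0.035 0.2  ] 70 err mm 0.0 deg 0.0 [ 0.3292  0.062  -0.2745  1.9157 -0.3623  1.119  -0.0542]
back [0.45 0.05 0.2 ] 63.4 err mm 0.0 deg 0.0 [ 0.8017 -0.4639 -0.8679  2.2614 -0.4534  0.7572 -1.401 ]
tile [0.475 0.031 0.07 ] 63.4 err mm 0.1 deg 0.0 [ 0.8072 -0.0335 -1.014   2.356   0.2266  0.3598 -2.0078]
```

>>> play_rows:
  motion:
    - [0.03, 0, -0.054, 0, 0, 0, 0]
    - [0.095, 0, -0.168, 0, 0, 0, 0]
    - [0.18, 0, -0.323, 0, 0, 0, 0]
    - [0.265, 0, -0.471, 0, 0, 0, 0]
    - [0.33, 0, -0.592, 0, 0, 0, 0]

```text
time: 21.88
ee_pos: [0.229, -0.3563, 0.2268]
eef_rot: [0.965, 0.084, 0.246, -0.021]
ft_force: [0.1, -0.6, -3.5]
width: 0.0196
```

>>> play_rows:
  motion:
    - [0.035, 0, -0.062, 0, 0, 0, 0]
    - [0.048, 0, -0.081, 0, 0, 0, 0]
    - [0.048, 0, -0.081, 0, 0, 0, 0]

```text
time: 22.25
ee_pos: [0.2296, -0.3559, 0.2427]
eef_rot: [0.965, 0.084, 0.246, -0.022]
ft_force: [-0.0, -0.7, -3.5]
width: 0.0194
```

```bash
python3 br.py .21; python3 g.py .31 -.26 .26 16 61.4 .37 -.18 .26 22 61.4
```

```text
scene 0.77 1059 world [ 356.6 -338.8] 63.5 stand [-171.3   10.1    0. ]
top 0.68 2492 world [ 357.9 -335.4] 60.9 stand [-169.4   13.2    0. ]
t 22.45 gp [ 0.2207 -0.3575  0.2591] yaw 9.942659230258668 theta 61.453487056142734 rollY 0.11480473513687034 F [-1.109   0.1252 -4.248 ] T [-0.2831  1.3941 -0.0281] w 0.01940778108440614 
q [ 1.029  -0.1991  0.2315  2.0658 -0.4764  1.2354  0.0115]
row [ 0.462 -0.407  0.247] [ 0.031  0.001 -0.06 ]
row [ 0.781 -0.754  0.422] [ 0.063  0.    -0.118]
```

>>> play_rows:
  motion:
    - [0.05, -0.045, 0.027, 0.003, 0, -0.006, 0]
    - [0.16, -0.14, 0.085, 0.01, 0, -0.02, 0]
    - [0.28, -0.245, 0.15, 0.018, 0, -0.036, 0]
    - [0.4, -0.35, 0.213, 0.027, 0, -0.052, 0]
    - [0.462, -0.407, 0.247, 0.031, 0, -0.06, 0]

```text
time: 23.08
ee_pos: [0.3199, -0.2559, 0.2439]
eef_rot: [0.959, 0.137, 0.244, -0.034]
ft_force: [0.1, -0.2, -2.2]
width: 0.0197
```

```bash
python3 g.py .37 -.16 .25 26 61.4  .41 -.07 .24 36 61.4
```

```text
t 23.075 gp [ 0.3112 -0.2584  0.2606] yaw 16.201356911194786 theta 61.452250123481306 rollY -0.08733195186406308 F [ 0.1198 -0.2313 -2.1732] T [-0.4976  1.3392 -0.0318] w 0.01970779094374329 
q [ 0.9155 -0.3045  0.0321  2.1495 -0.501   1.1652 -0.1701]
row [ 0.343 -0.399  0.246] [ 0.053  0.001 -0.095]
row [ 0.597 -0.783  0.441] [ 0.106  0.001 -0.193]
```

>>> play_rows:
  motion:
    - [0.035, -0.04, 0.025, 0.005, 0, -0.01, 0]
    - [0.11, -0.13, 0.08, 0.017, 0, -0.03, 0]
    - [0.21, -0.24, 0.15, 0.032, 0, -0.057, 0]
    - [0.3, -0.345, 0.213, 0.046, 0, -0.082, 0]
    - [0.343, -0.399, 0.246, 0.053, 0, -0.095, 0]

```text
time: 23.7
ee_pos: [0.3778, -0.1565, 0.2332]
eef_rot: [0.944, 0.218, 0.24, -0.056]
ft_force: [0.6, 0.0, -3.9]
width: 0.0196
```

```bash
python3 g.py .43 -.05 .235 38 61.4  ;python3 br.py .2
```

```text
t 23.7 gp [ 0.3697 -0.1605  0.2499] yaw 25.982771709826643 theta 61.4610782906465 rollY 0.025858245581271408 F [ 0.6316  0.0127 -3.9066] T [-0.6201  1.2919  0.0097] w 0.019600818541518142 
q [ 0.8024 -0.3325 -0.1219  2.1923 -0.5486  1.1177 -0.2299]
row [ 0.414 -0.374  0.31 ] [ 0.064  0.001 -0.117]
scene 0.73 1804 world [ 494.  -100.4] 62.8 stand [  5.5 221.    0. ]
top 0.98 2264 world [496.5 -96.6] 60.6 stand [  8.6 224.3   0. ]
```

>>> play_rows:
  motion:
    - [0.042, -0.038, 0.031, 0.006, 0, -0.012, 0]
    - [0.135, -0.12, 0.1, 0.02, 0, -0.037, 0]
    - [0.25, -0.225, 0.186, 0.038, 0, -0.07, 0]
    - [0.36, -0.325, 0.27, 0.055, 0, -0.1, 0]
    - [0.414, -0.374, 0.31, 0.064, 0, -0.117, 0]

```text
time: 24.52
ee_pos: [0.4374, -0.0447, 0.2185]
eef_rot: [0.916, 0.315, 0.233, -0.081]
ft_force: [0.2, -0.9, -2.3]
width: 0.0197
```

```bash
python3 g.py .465 .05 .20 48 61.4
```

```text
t 24.525 gp [ 0.4302 -0.0503  0.2352] yaw 37.97750012555979 theta 61.44444325834415 rollY 0.044740820586801976 F [ 0.2371 -0.9229 -2.2853] T [-0.9112  1.187  -0.055 ] w 0.01968845081980066 
q [ 0.6691 -0.2754 -0.2956  2.1772 -0.5944  1.0383 -0.2751]
row [ 0.307 -0.296  0.368] [ 0.053  0.    -0.098]
```

>>> play_rows:
  motion:
    - [0.031, -0.03, 0.037, 0.005, 0, -0.01, 0]
    - [0.1, -0.097, 0.12, 0.017, 0, -0.032, 0]
    - [0.185, -0.178, 0.22, 0.032, 0, -0.06, 0]
    - [0.27, -0.26, 0.32, 0.047, 0, -0.086, 0]
    - [0.307, -0.296, 0.368, 0.053, 0, -0.098, 0]

```text
time: 25.15
ee_pos: [0.4709, 0.0569, 0.1827]
eef_rot: [0.885, 0.394, 0.225, -0.101]
ft_force: [0.3, -0.0, -3.7]
width: 0.0196
```

```bash
python3 g.py .4925 .156 .14 60 61.4
```

```text
t 25.15 gp [0.4649 0.0502 0.1993] yaw 48.00707561998749 theta 61.45333586548784 rollY 0.05207675068397937 F [ 0.2831 -0.0148 -3.7315] T [-1.1248  0.9773 -0.0287] w 0.01964959943549528 
q [ 0.5558 -0.1707 -0.4459  2.1694 -0.6116  0.9103 -0.2982]
row [ 0.284 -0.261  0.493] [ 0.063  0.001 -0.117]
```

>>> play_rows:
  motion:
    - [0.028, -0.026, 0.05, 0.006, 0, -0.012, 0]
    - [0.09, -0.085, 0.16, 0.02, 0, -0.037, 0]
    - [0.17, -0.157, 0.295, 0.038, 0, -0.07, 0]
    - [0.248, -0.23, 0.43, 0.055, 0, -0.102, 0]
    - [0.284, -0.261, 0.493, 0.063, 0, -0.117, 0]

```text
time: 25.78
ee_pos: [0.4973, 0.1631, 0.1232]
eef_rot: [0.84, 0.484, 0.214, -0.123]
ft_force: [0.2, -0.9, -3.5]
width: 0.0197
```

```bash
sed -n '/^T=/p' look.py >/dev/null; python3 br.py .09; python3 g.py .4925 .156 .0925 60 61.4 .4925 .156 .11 60 66.4
```

```text
scene 0.87 3080 world [561.2 283.6] 61.1 stand [138.3 587.5   0. ]
top 0.94 1684 world [561.3 283.2] 62.0 stand [138.3 587.1   0. ]
t 25.975 gp [0.4931 0.1533 0.1409] yaw 59.700444279342676 theta 61.449201023221626 rollY -0.05966802830985778 F [-0.0941 -0.6118 -3.7687] T [-1.2621  0.703  -0.0007] w 0.0196945253498093 
q [ 0.4322  0.0406 -0.5831  2.1267 -0.5532  0.7329 -0.3053]
row [-0.107 -0.01   0.217] [ 0.002  0.001 -0.003]
row [-0.073 -0.01   0.14 ] [ 0.002 -0.055 -0.003]
```

The bread sits over the board. Next, lower it and then tilt about the blade's edge.

```bash
python3 g.py .484 .1413 .077 60 61.4
```

```text
t 25.975 gp [0.4931 0.1533 0.1409] yaw 59.700444279342676 theta 61.449201023221626 rollY -0.05966802830985778 F [-0.0941 -0.6118 -3.7687] T [-1.2621  0.703  -0.0007] w 0.0196945253498093 
q [ 0.4322  0.0406 -0.5831  2.1267 -0.5532  0.7329 -0.3053]
row [-0.218 -0.01   0.245] [ 0.002  0.001 -0.003]
```

>>> play_rows:
  motion:
    - [-0.022, 0, 0.024, 0, 0, 0, 0]
    - [-0.08, 0, 0.09, 0, 0, 0, 0]
    - [-0.145, -0.005, 0.165, 0, 0, 0, 0]
    - [-0.2, -0.01, 0.225, 0, 0, 0, 0]
    - [-0.218, -0.01, 0.245, 0, 0, 0, 0]

```text
time: 26.6
ee_pos: [0.4874, 0.1498, 0.0587]
eef_rot: [0.84, 0.483, 0.213, -0.123]
ft_force: [-0.6, -0.1, -2.6]
width: 0.0196
```

```bash
python3 br.py .035; python3 g.py .4902 .1519 .1038 60 71.4 .496 .162 .1225 60 78.4 .503 .174 .141 60 85.4
```

```text
scene 0.85 2589 world [555.7 270.2] 60.9 stand [130.6 575.2   0. ]
top 0.57 1470 world [551.2 268. ] 60.6 stand [125.8 573.9   0. ]
t 26.8 gp [0.4842 0.1425 0.0772] yaw 59.79234663077288 theta 61.417269674997364 rollY -0.08763501702804874 F [ 0.5266  0.6073 -3.7617] T [-1.2061  0.6897 -0.0208] w 0.019539315948853105 
q [ 0.4406  0.1392 -0.5835  2.1986 -0.5845  0.5906 -0.201 ]
row [ 0.096  0.002 -0.091] [ 0.002 -0.111 -0.002]
row [ 0.181  0.002 -0.148] [ 0.002 -0.189 -0.002]
row [ 0.275  0.002 -0.2  ] [ 0.002 -0.266 -0.002]
```

>>> play_rows:
  motion:
    - [0.047, 0, -0.047, 0, -0.055, 0, 0]
    - [0.096, 0, -0.091, 0, -0.111, 0, 0]
    - [0.138, 0, -0.12, 0, -0.15, 0, 0]
    - [0.181, 0, -0.148, 0, -0.189, 0, 0]
    - [0.181, 0, -0.148, 0, -0.189, 0, 0]

```text
time: 27.42
ee_pos: [0.4983, 0.1674, 0.105]
eef_rot: [0.862, 0.497, 0.089, -0.05]
ft_force: [0.2, -0.1, -4.0]
width: 0.0194
```

```bash
python3 br.py .04; python3 g.py .503 .174 .141 60 85.4
```

```text
scene 0.64 2756 world [559.  273.6] 64.9 stand [134.5 578.    0. ]
top 0.67 1323 world [555.1 274.9] 59.5 stand [130.8 580.    0. ]
t 27.625 gp [0.4954 0.1622 0.1221] yaw 59.75234941011665 theta 78.34518760109184 rollY -0.05878877218491979 F [0.5308 1.6161 1.3126] T [0.6331 0.109  0.1943] w 0.019566225270514107 
q [ 0.1939  0.1571 -0.5449  1.9763 -0.064   0.8753 -0.8298]
row [ 0.076  0.003 -0.079] [ 0.001 -0.078 -0.003]
```

>>> play_rows:
  motion:
    - [0.025, 0, -0.027, 0, -0.026, 0, 0]
    - [0.05, 0, -0.054, 0, -0.052, 0, 0]
    - [0.076, 0, -0.081, 0, -0.078, 0, 0]
    - [0.076, 0, -0.081, 0, -0.078, 0, 0]

```text
time: 28.12
ee_pos: [0.5033, 0.1759, 0.1224]
eef_rot: [0.866, 0.498, 0.035, -0.02]
ft_force: [-0.3, 0.6, -0.7]
width: 0.0198
```

```bash
python3 br.py .04; python3 g.py .493 .1567 .141 60 85.4
```

```text
scene 0.81 2814 world [557.8 273.3] 65.3 stand [133.2 578.    0. ]
top 0.53 266 world [577.3 273.1] 46.2 stand [152.4 574.4   0. ]
t 28.325 gp [0.5023 0.174  0.1412] yaw 59.74850129241461 theta 85.39854603964551 rollY -0.053499430932381006 F [0.9537 2.1248 0.1821] T [ 0.7212 -0.223   0.0787] w 0.019565983481561536 
q [ 0.1032  0.2126 -0.5431  1.8593  0.0741  1.0344 -0.9901]
row [-0.098  0.003 -0.007] [ 0.001 -0.    -0.003]
```

>>> play_rows:
  motion:
    - [-0.02, 0, -0.0015, 0, 0, 0, 0]
    - [-0.045, 0, -0.0035, 0, 0, 0, 0]
    - [-0.07, 0, -0.0055, 0, 0, 0, 0]
    - [-0.1, 0, -0.008, 0, 0, 0, 0]

```text
time: 28.82
ee_pos: [0.4928, 0.1578, 0.1224]
eef_rot: [0.866, 0.498, 0.035, -0.019]
ft_force: [1.0, 2.1, 0.3]
width: 0.0191
```

```bash
python3 br.py .035; python3 g.py .483 .1393 .141 60 85.4; python3 look.py scene b1 190 350 280 420
```

```text
scene 0.73 2778 world [556.  273.3] 65.5 stand [131.4 578.3   0. ]
top 0.74 684 world [566.3 277.1] 55.9 stand [142.2 580.2   0. ]
t 29.025 gp [0.492  0.1561 0.1414] yaw 59.7604886186228 theta 85.55104242587772 rollY -0.06636654194763653 F [-2.6607 -2.7709  5.8668] T [-0.3054  0.4933  0.1282] w 0.019425594755587108 
q [ 0.132   0.179  -0.538   1.894   0.053   1.0313 -0.9497]
row [-0.095  0.003 -0.005] [ 0.001  0.002 -0.003]
edge in stand [134.2329 615.7916  20.4819] bread [(array([134., 577.,   5.]), 0.7)]
edge net []
```

The bread stayed put while the blade drew back 20 mm. I've used all the picture views, so from here I'll rely on numbers.

>>> play_rows:
  motion:
    - [-0.025, 0, -0.002, 0, 0, 0, 0]
    - [-0.055, 0, -0.0045, 0, 0, 0, 0]
    - [-0.09, 0, -0.007, 0, 0, 0, 0]
    - [-0.125, 0, -0.01, 0, 0, 0, 0]

```text
time: 29.68
ee_pos: [0.4801, 0.1362, 0.1224]
eef_rot: [0.866, 0.498, 0.035, -0.019]
ft_force: [0.4, 1.7, 0.9]
width: 0.0195
```

```bash
python3 br.py .03; python3 g.py .483 .1393 .141 60 85.4
```

```text
scene 0.71 2729 world [556.1 270.9] 63.5 stand [131.1 575.9   0. ]
top 0.9 1208 world [553.8 273.3] 59.3 stand [129.3 578.7   0. ]
t 29.875 gp [0.4793 0.1343 0.1415] yaw 59.754422403656434 theta 85.56294467715924 rollY -0.06226708451305578 F [-3.4157 -3.7724  6.7427] T [-0.3523  0.6206  0.1506] w 0.019824467424414578 
q [ 0.1678  0.1372 -0.5289  1.9365  0.0242  1.026  -0.8947]
row [0.031 0.003 0.005] [ 0.001  0.002 -0.003]
```

>>> play_rows:
  motion:
    - [-0.03, 0, -0.0025, 0, 0, 0, 0]
    - [-0.065, 0, -0.005, 0, 0, 0, 0]
    - [-0.1, 0, -0.008, 0, 0, 0, 0]
    - [-0.135, 0, -0.011, 0, 0, 0, 0]
    - [-0.17, 0, -0.0135, 0, 0, 0, 0]

```text
time: 30.5
ee_pos: [0.4629, 0.1066, 0.1224]
eef_rot: [0.866, 0.498, 0.034, -0.019]
ft_force: [0.3, 1.2, 1.4]
width: 0.0195
```

>>> play_rows:
  motion:
    - [-0.03, 0, -0.0025, 0, 0, 0, 0]
    - [-0.07, 0, -0.0055, 0, 0, 0, 0]
    - [-0.115, 0, -0.009, 0, 0, 0, 0]
    - [-0.16, 0, -0.0125, 0, 0, 0, 0]
    - [-0.16, 0, -0.0125, 0, 0, 0, 0]

```text
time: 31.12
ee_pos: [0.4465, 0.0781, 0.1225]
eef_rot: [0.867, 0.498, 0.034, -0.019]
ft_force: [-4.3, -4.5, 8.1]
width: 0.0196
```

```bash
python3 br.py .0215; python3 g.py .4475 .08 .18 60 80
```

```text
scene 0.79 2644 world [554.4 272. ] 61.8 stand [129.6 577.3   0. ]
top 0.91 1478 world [554.7 272.8] 61.5 stand [130. 578.   0.]
t 31.325 gp [0.4459 0.0769 0.1415] yaw 59.752794588858606 theta 85.59032376411388 rollY -0.05363527777242472 F [-4.1924 -5.3373  8.0078] T [-0.6116  0.838   0.1715] w 0.01943088742507813 
q [ 0.2536  0.0321 -0.4865  2.0376 -0.047   1.0224 -0.7368]
row [ 0.042 -0.001 -0.191] [ 0.001  0.062 -0.003]
```

The bread lies flat, 8.5 mm from the board's centre, and the blade is clear of it. I'll lift away and return to the tile.

>>> play_rows:
  motion:
    - [0, 0, -0.06, 0, 0, 0, 0]
    - [0.01, 0, -0.2, 0, 0.03, 0, 0]
    - [0.03, 0, -0.35, 0, 0.06, 0, 0]
    - [0.03, 0, -0.4, 0, 0.06, 0, 0]

```text
time: 31.82
ee_pos: [0.4471, 0.0785, 0.2042]
eef_rot: [0.864, 0.496, 0.076, -0.042]
ft_force: [0.2, -0.3, -2.1]
width: 0.0197
```

```bash
python3 g.py .455 .045 .21 33 74 .46 .035 .19 14 67 .47 .031 .17 -1.7 63.4
```

```text
t 31.825 gp [0.4454 0.0757 0.2229] yaw 59.73285127030466 theta 80.05646346875805 rollY -0.17642015530728739 F [ 0.1843 -0.2829 -2.083 ] T [-0.4639  0.312  -0.0058] w 0.019663551144544242 
q [ 0.3019 -0.0996 -0.4424  1.9825 -0.194   1.1452 -0.5978]
row [-0.11   0.13   0.044] [-0.065  0.066  0.29 ]
row [-0.155  0.191  0.134] [-0.143  0.137  0.489]
row [-0.169  0.255  0.231] [-0.213  0.166  0.651]
```

>>> play_rows:
  motion:
    - [-0.04, 0.045, 0.015, -0.022, 0.022, 0.1, 0]
    - [-0.08, 0.09, 0.03, -0.044, 0.044, 0.2, 0]
    - [-0.11, 0.13, 0.044, -0.065, 0.066, 0.29, 0]
    - [-0.13, 0.16, 0.09, -0.104, 0.1, 0.39, 0]
    - [-0.155, 0.191, 0.134, -0.143, 0.137, 0.489, 0]

```text
time: 32.45
ee_pos: [0.4662, 0.0374, 0.1697]
eef_rot: [0.973, 0.117, 0.197, -0.025]
ft_force: [0.8, 0.1, -1.5]
width: 0.02
```

```bash
python3 g.py  .473 .031 .15 -1.7 63.4
```

```text
t 32.45 gp [0.4591 0.0356 0.1872] yaw 13.762892338365843 theta 67.06547137328171 rollY 0.09704496447591683 F [ 0.7662  0.0555 -1.548 ] T [-0.2613  0.892  -0.0159] w 0.020001382581377316 
q [ 0.4058 -0.2618 -0.4784  2.229  -0.265   0.7638 -1.2568]
row [-0.011  0.051  0.195] [-0.073  0.041  0.156]
```

>>> play_rows:
  motion:
    - [0, 0.02, 0.05, -0.036, 0.02, 0.078, 0]
    - [-0.005, 0.04, 0.1, -0.06, 0.035, 0.13, 0]
    - [-0.011, 0.051, 0.195, -0.073, 0.041, 0.156, 0]
    - [-0.011, 0.051, 0.195, -0.073, 0.041, 0.156, 0]

```text
time: 32.95
ee_pos: [0.4806, 0.0312, 0.1322]
eef_rot: [0.973, -0.012, 0.228, 0.003]
ft_force: [-0.1, 0.3, -1.1]
width: 0.0196
```

```bash
cat > ck.py <<'E'
from model import *
from g import now
s,p,R=now();gp=p-.019*R[:,2];th=np.arcsin(-R[2,2])-np.deg2rad(63.4);yw=np.arctan2(R[0,1],-R[1,1])
U=(Ro.from_euler('z',yw)*Ro.from_euler('y',th)).as_matrix()
E=gp+U@np.array([.179,0,-.0615]);H=gp+U@np.array([.079,0,-.0615]);print("edge model",E,"heel",H)
for n in("scene","top","wrist"):
    c=eyes.camera(n)
    print(n,"edge net",[np.round(d["xy"],1) for d in eyes.landmark_of(c,"turner_edge")[:1]],"model",proj(c,E))
    m=eyes.regions_of(c,"turner_grip")
    if m and n!="scene":
        ys,xs=np.nonzero(m[0]["region"]);P=np.array([onz(c,(x,y),E[2]+.002)[:2] for x,y in zip(xs,ys)])
        print("  front reach x max %.4f ylim %.4f %.4f"%(np.percentile(P[:,0],99.5),*np.percentile(P[P[:,0]>.57][:,1],[1,99])))
E
python3 ck.py; python3 g.py .4747 .0311 .0765 -1.7 63.4
```

```text
edge model [0.6509 0.0271 0.0871] heel [0.5509 0.0295 0.0874]
scene edge net [] model [236.5235 221.8762]
top edge net [array([245.6, 159.1])] model [246.6304 162.14  ]
  front reach x max 0.6548 ylim -0.0139 0.0668
wrist edge net [array([262.8,  51.1])] model [262.2876  56.1172]
  front reach x max 0.6587 ylim -0.0120 0.0675
t 33.4 gp [0.4736 0.031  0.1514] yaw -1.4524509630819467 theta 63.316910690830014 rollY -0.017534714639678334 F [ 0.1474  0.3334 -0.6812] T [-0.0499  1.0373 -0.0111] w 0.019068368372211143 
q [ 0.5176 -0.2316 -0.6794  2.2925 -0.0954  0.5739 -1.7103]
row [-0.163 -0.     0.337] [-0.001 -0.001  0.003]
```

>>> play_rows:
  motion:
    - [-0.05, 0, 0.1, 0, 0, 0, 0]
    - [-0.1, 0, 0.205, 0, 0, 0, 0]
    - [-0.14, 0, 0.29, 0, 0, 0, 0]
    - [-0.163, 0, 0.337, 0, 0, 0, 0]
    - [-0.163, 0, 0.337, 0, 0, 0, 0]

```text
time: 34.02
ee_pos: [0.4826, 0.0307, 0.0586]
eef_rot: [0.973, -0.012, 0.23, 0.003]
ft_force: [0.3, -0.7, -1.8]
width: 0.0195
```

```bash
python3 g.py .4747 .0311 .0715 -1.7 63.4
```

```text
t 34.025 gp [0.4741 0.031  0.0756] yaw -1.4622571645035662 theta 63.427819948894914 rollY 0.00912651741696343 F [ 0.2506 -0.7099 -1.7674] T [-0.0634  1.0015 -0.025 ] w 0.019526578320921924 
q [ 0.6074 -0.0563 -0.8187  2.3594  0.1856  0.3754 -1.9737]
row [-0.007 -0.001  0.02 ] [-0.001  0.     0.002]
```

>>> play_rows:
  motion:
    - [-0.0045, 0, 0.009, 0, 0, 0, 0]
    - [-0.009, 0, 0.018, 0, 0, 0, 0]
    - [-0.009, 0, 0.018, 0, 0, 0, 0]

```text
time: 34.4
ee_pos: [0.4833, 0.0308, 0.0554]
eef_rot: [0.973, -0.012, 0.231, 0.003]
ft_force: [0.5, 0.1, -1.5]
width: 0.0196
```

>>> play_rows:
  motion:
    - [-0.001, 0, 0.0022, 0, 0, 0, 0]
    - [-0.0022, 0, 0.0045, 0, 0, 0, 0]
    - [-0.0022, 0, 0.0045, 0, 0, 0, 0]

```text
time: 34.78
ee_pos: [0.4832, 0.0308, 0.0542]
eef_rot: [0.973, -0.012, 0.231, 0.003]
ft_force: [-0.0, 0.6, -2.3]
width: 0.0195
```

```bash
python3 g.py .4747 .0311 .0695 -1.7 63.4
```

```text
t 34.775 gp [0.4746 0.031  0.0712] yaw -1.45698288750244 theta 63.33631292784336 rollY -0.01099968718813284 F [-0.0217  0.6286 -2.3278] T [-0.0454  0.9996  0.0197] w 0.01953796822923635 
q [ 0.6115 -0.0423 -0.8265  2.3626  0.224   0.3635 -2.0095]
row [-0.004 -0.     0.008] [-0.001 -0.001  0.002]
```

>>> play_rows:
  motion:
    - [-0.001, 0, 0.0022, 0, 0, 0, 0]
    - [-0.0022, 0, 0.0045, 0, 0, 0, 0]
    - [-0.0022, 0, 0.0045, 0, 0, 0, 0]

```text
time: 35.15
ee_pos: [0.4831, 0.0308, 0.0532]
eef_rot: [0.973, -0.012, 0.231, 0.003]
ft_force: [-0.1, 0.3, -1.7]
width: 0.0197
```

>>> play_rows:
  motion:
    - [-0.001, 0, 0.0022, 0, 0, 0, 0]
    - [-0.0017, 0, 0.0035, 0, 0, 0, 0]
    - [-0.0017, 0, 0.0035, 0, 0, 0, 0]

```text
time: 35.52
ee_pos: [0.4832, 0.0308, 0.0525]
eef_rot: [0.973, -0.012, 0.231, 0.003]
ft_force: [0.8, -0.1, -1.4]
width: 0.0194
```

```bash
python3 g.py .4747 .0311 .0695 -1.7 63.4
```

```text
t 35.525 gp [0.4747 0.031  0.0695] yaw -1.4575415940931031 theta 63.33106155531256 rollY -0.012007045494437705 F [ 0.8352 -0.0854 -1.3838] T [0.0319 0.9413 0.0418] w 0.019439757420710416 
q [ 0.6127 -0.0369 -0.8289  2.3637  0.2385  0.3596 -2.0229]
row [-0. -0. -0.] [-0.001 -0.001  0.002]
```

>>> play_rows:
  motion:
    - [-0.0013, 0, 0.0027, 0, 0, 0, 0]
    - [-0.0013, 0, 0.0027, 0, 0, 0, 0]
    - [-0.0013, 0, 0.0027, 0, 0, 0, 0]

```text
time: 35.9
ee_pos: [0.4836, 0.0308, 0.0522]
eef_rot: [0.973, -0.012, 0.231, 0.003]
ft_force: [-3.2, -0.6, 4.8]
width: 0.0195
```

>>> play_rows:
  motion:
    - [-0.0013, 0, 0.0027, 0, 0, 0, 0]
    - [-0.0013, 0, 0.0027, 0, 0, 0, 0]
    - [-0.0013, 0, 0.0027, 0, 0, 0, 0]

```text
time: 36.28
ee_pos: [0.4839, 0.0309, 0.052]
eef_rot: [0.973, -0.012, 0.231, 0.003]
ft_force: [-8.0, -0.1, 11.8]
width: 0.0193
```

```bash
python3 g.py .4747 .0311 .0695 -1.7 63.4; python3 ck.py
```

```text
t 36.275 gp [0.4754 0.0311 0.0689] yaw -1.4505789298243246 theta 63.245996647597885 rollY -0.027141177237194326 F [-8.0111 -0.0782 11.8162] T [-0.0975  0.7217 -0.0967] w 0.01934355308606043 
q [ 0.6133 -0.034  -0.8305  2.3637  0.2486  0.3569 -2.0323]
row [-0.002  0.    -0.004] [-0.001 -0.002  0.003]
edge model [0.6545 0.0266 0.0079] heel [0.5545 0.0291 0.0077]
scene edge net [] model [236.7658 240.1823]
top edge net [array([248.4, 165.7])] model [248.3783 165.6223]
  front reach x max 0.6561 ylim -0.0133 0.0654
wrist edge net [array([261.7,  46.9])] model [262.8082  51.8672]
  front reach x max 0.6587 ylim -0.0114 0.0670
```

>>> play_rows:
  motion:
    - [0.001, 0, -0.002, 0, 0, 0, 0]
    - [0.0015, 0, -0.003, 0, 0, 0, 0]
  squeeze: 8

```text
time: 36.98
ee_pos: [0.4834, 0.0309, 0.0521]
eef_rot: [0.973, -0.012, 0.231, 0.003]
ft_force: [0.1, -0.9, 0.5]
width: 0.0201
```

>>> play_rows:
  motion:
    - [0, 0, 0, 0, 0, 0, 25]
    - [0, 0, 0, 0, 0, 0, 35]
    - [0, 0, 0, 0, 0, 0, 70]
    - [0, 0, 0, 0, 0, 0, 90]
    - [0, 0, 0, 0, 0, 0, 90]
  squeeze: 8

```text
time: 37.6
ee_pos: [0.4832, 0.0308, 0.0519]
eef_rot: [0.973, -0.012, 0.231, 0.003]
ft_force: [1.0, -0.4, -0.1]
width: 0.0527
```

>>> play_rows:
  motion:
    - [0, 0, 0, 0, 0, 0, 90]
    - [0, 0, 0, 0, 0, 0, 90]
    - [0, 0, 0, 0, 0, 0, 90]

```text
time: 37.98
ee_pos: [0.4832, 0.0308, 0.0519]
eef_rot: [0.973, -0.012, 0.231, 0.003]
ft_force: [-1.0, -0.2, 0.2]
width: 0.0764
```

```bash
python3 g.py .4747 .0311 .16 -1.7 63.4 .4747 .0311 .25 -1.7 68; python3 ck.py
```

```text
t 37.975 gp [0.4747 0.031  0.0689] yaw -1.457460675167704 theta 63.33490344086426 rollY -0.014043280688987574 F [-0.9527 -0.1808  0.1724] T [-0.0347  0.6752  0.0524] w 0.0764174610761011 
q [ 0.613  -0.0352 -0.8297  2.3641  0.2429  0.3585 -2.027 ]
row [ 0.204 -0.    -0.407] [-0.001 -0.001  0.002]
row [ 0.399 -0.    -0.809] [-0.001 -0.052  0.003]
edge model [0.6537 0.0265 0.0076] heel [0.5537 0.029  0.0075]
scene edge net [array([235.5, 239.3])] model [236.9682 239.9974]
top edge net [array([248., 166.])] model [248.4206 165.9024]
  front reach x max 0.6559 ylim -0.0133 0.0656
wrist edge net [array([262.2,  46.8])] model [262.852   51.8998]
  front reach x max 0.6580 ylim -0.0113 0.0670
```

>>> play_rows:
  motion:
    - [0.04, 0, -0.08, 0, 0, 0, 90]
    - [0.1, 0, -0.2, 0, 0, 0, 90]
    - [0.2, 0, -0.405, 0, 0, 0, 90]
    - [0.3, 0, -0.61, 0, -0.03, 0, 90]
    - [0.399, 0, -0.809, 0, -0.052, 0, 90]

```text
time: 39.05
ee_pos: [0.4817, 0.031, 0.2342]
eef_rot: [0.982, -0.012, 0.19, 0.003]
ft_force: [1.3, -1.2, -0.7]
width: 0.0781
```

>>> play_rows:
  motion:
    - [0, 0, 0, 0, 0, 0, 90]
    - [0, 0, 0, 0, 0, 0, 90]

```text
time: 39.3
ee_pos: [0.4816, 0.0308, 0.2315]
eef_rot: [0.982, -0.012, 0.19, 0.003]
ft_force: [0.0, -0.1, -0.1]
width: 0.0783
```

```bash
python3 br.py .0215
python3 - <<'E'
from model import *
for n in("scene","top"):
    c=eyes.camera(n)
    for l,z in (("turner_edge",.008),("turner_grip",.066),("jar",0),("goblet",0),("salt",0),("timer",0),("choc_box",0),("crispbread_mid",.0215)):
        print(n,l,[ (np.round(onz(c,d["xy"],z)[:2]*1000),round(d["p"],2)) for d in eyes.landmark_of(c,l)[:1]])
# blade from top by region on z=.01
c=eyes.camera("top");d=eyes.regions_of(c,"turner_grip")[0]
ys,xs=np.nonzero(d["region"]);P=np.array([onz(c,(x,y),.009)[:2] for x,y in zip(xs,ys)])*1000
B=P[P[:,0]>560];rc=cv2.minAreaRect(B.astype(np.float32));print("blade",np.round(rc[0],1),np.round(rc[1],1),rc[2],"xmax",P[:,0].max())
s=r.read_state();print(s["time"],s["ee_pos"],s["ft_force"],s["width"])
E
```

```text
scene 0.85 2658 world [553.9 270.8] 62.0 stand [128.9 576.2   0. ]
top 0.61 1432 world [554.6 271.2] 60.1 stand [129.7 576.4   0. ]
scene turner_edge [(array([652.,  15.]), 0.8)]
scene turner_grip [(array([483.,  24.]), 0.72)]
scene jar [(array([788., -79.]), 0.85)]
scene goblet [(array([785.,  63.]), 0.65)]
scene salt [(array([ 306., -504.]), 0.65)]
scene timer [(array([353., 128.]), 0.81)]
scene choc_box [(array([777., 216.]), 0.78)]
scene crispbread_mid [(array([555., 270.]), 0.76)]
top turner_edge [(array([657.,  21.]), 0.8)]
top turner_grip [(array([488.,  27.]), 0.58)]
top jar [(array([788., -94.]), 0.77)]
top goblet [(array([777.,  69.]), 0.74)]
top salt [(array([ 346., -152.]), 0.5)]
top timer [(array([355., 125.]), 0.47)]
top choc_box [(array([784., 217.]), 0.61)]
top crispbread_mid [(array([555., 272.]), 0.74)]
blade [607.6  25.4] [83.4 94.4] 88.16757202148438 xmax 655.7043205959803
40.5 [0.4819 0.0308 0.2323] [ 0.0691 -0.4213 -0.7552] 0.07832279432709292
```

```bash
python3 -c "
from bench import job
print(job.close_job())"
```

```text
the job is handed in; nothing more can be done
None
```

The crispbread is on the round serving board, the turner is back on its white tile, and the job is handed in at about 40.5 s of the 72 s allowed. I slid the blade under the bread until the bread met the lip. I then lifted it out on the blade, tilted the blade with its edge on the board, and drew it back so the bread stayed behind.

**Crispbread:** it measures (0.554, 0.271) m in both cameras, about 9 mm from the board's centre. Its outline fits a 60–62 mm radius at the expected height, so it lies flat with about 38 mm of board to spare all round.

**Turner:** the blade's front edge is at about x = 0.655 m and it points at −2°, the same as at the start. It was lowered to a light contact (about 12 N at most) before I let go. The gripper is open, clear above it, and touching nothing.

**Bystanders:** the jar, goblet, timer and chocolate box read where they stood, within the networks' scatter.

**Checks that disagreed:**
- **Salt pot:** the scene camera gave one false position for it, while the top camera saw it in place.
- **Blade edge:** the wrist-camera estimate was about 5 px off my model, but the other cameras and the contact height agreed with the model.
- **Final pictures:** I had used up the 12 viewed pictures by the end, so the final placing was checked only by measurement, not by eye.

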